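# Check a pot in at the firing queue

## Robot

A 6-joint arm with a two-finger parallel gripper is mounted at the origin on the work surface. World frame = base frame: x ahead of the robot, y to its left, z up, the work surface at z = 0. Lengths are in m, angles in rad, forces in N, time in s.
With the tool pointing down it reaches from about 0.35 to 0.975 m from the base axis. Payload 4.9 kg.
Tool frame: the origin (TCP) lies at the very end of the fingers, on their centre line; the grasp point (between the pads) lies 19 mm behind it; z points along the fingers, y is the line along which they close (so a half turn about z gives the same grasp; the last joint's range is limited). The gripper opens to 85 mm and grips with 20 to 120 N. Pads are 22 mm wide; open, the fingers measure 114 mm over their backs; the gripper's body (76 mm by 85 mm) begins 54 mm behind the grasp point. The pads swing forward as they close: fully open they stand 13 mm farther back than shut.
Start: joints at [-1.327, 0.053, 1.613, -0, 1.476, -0.119], TCP at [0.222, -0.584, 0.231] pointing down, gripper open.
Joint ranges: [-3.01, 3.01], [-1.01, 2.22], [0.06, 2.58], [-1.02, 4.17], [0.09, 2.62], [-3.14, 3.14]. Speed limits (rad/s): [2.57, 2.57, 3.14, 3.14, 3.14, 3.14].

## Interface

Orientations are given as a unit quaternion [w, x, y, z].
In Python, from plant import manip gives the robot as it stands.
- The arm moves only by the shell command python3 -m pendant 'ROWS'. ROWS is JSON, a list of rows, each a list of 3 entries, a list of its own where there are three numbers: the opening, from 0 (shut) to 1 (fully open), then the shift along the tool's x, y, z in units of 12 cm (1.0 is 12 cm), then the turn about the tool's z in units of pi rad (1.0 is pi rad). In form: [[gripper, [dx, dy, dz], roll], ...]. A call has 1 to 10 rows; each row is the pose to reach, as a shift and turn from the pose commanded when the call began, along the tool's axes at that moment, turning the shorter way round; what a row does not reach only later rows make up. A row lasts 1/10 s, in which the tool goes at most 50 mm and 8.59 degrees, less where a joint would pass 70% of its speed; a pose out of reach is approached as far as the arm can. A call with a number of a shift or a turn outside -1 to 1 is refused whole. A call with a gripper value outside its range is refused whole. The fingers move at their own pace and stop on an object; the grip force is fixed at half the most. Time passes only in rows, so rows that repeat a pose let the fingers close. It gives the time, the measured TCP pose, the force, the opening and the grip force at its end, in the units of the state.
- manip.state(): the state, without advancing time (a new reading comes with each control period).
- manip.grab_frame(name): name is "scene" or "top" or "wrist"; returns a dict with "img" (480x640x3 uint8, red, green, blue), "fx", "fy", "cx", "cy" (pixels), "D" ([k1, k2, p1, p2, k3] as OpenCV has them; the pictures are not rectified), "eye" and "rotation" of the camera in the world; the wrist camera has in their place "tool_from_camera" (4x4, takes a point from camera to tool coordinates, whose origin is the TCP and whose axes are the flange's). Camera axes: x right, y down, z forward; pixel columns grow to the right and rows downward; lengths in m; the calibration is good to about 2 mm. A picture is of the moment at which its call begins: read the wrist's pose just before it. There is no depth.
- manip.job_done(): hands the job in; it is judged then, once.
The state is a dict: "time": time; "joint_pos": joint angles; "joint_vel": joint speeds; "joint_efforts": joint torques, N m; "tool_pos": TCP position; "tool_rot": TCP orientation; "contact_force": force on the tool from outside, world axes, zero at the start; "ft_torque": the same for the moment, N m; "gripper_width": opening from 0.0 (shut) to 1.0 (fully open); "grasp_force": force on a finger pad.
Only numpy, scipy, OpenCV 4.12 (cv2) and the standard library are available. Lean on these libraries where they do the work, as an engineer would, in place of code of your own. Each camera call takes 0.05 s, during which the arm holds its last target. There are 200 camera calls.

## Task

Slide the pot's carrier along its rail to the check-in station, until it clicks home in the detent between the two steel posts, without pushing on the pot. Then pick up the scanner from its charging pad and hold its window square to the sloping ticket on the parked carrier, over the ticket's middle and about 7 cm off it, quite still for a full second. Finally stand the scanner back upright in the middle of its pad, with the carrier still parked, and leave the other things on the table where they are.

Things in the scene. Friction and masses are not known exactly. Their poses are not given: they have to be found in the camera images.
- rail: The fixed rail slide: an aluminium base plate 100 x 540 x 12 mm with two steel rods and an end block at each end. Origin at the centre of the underside, on the table; its y axis runs along the rods. The carrier travels towards the rail's -y. Rail yaw varies.
- station (a point): The check-in station, 54 mm above the table, midway between two upright steel posts 16 mm thick and 80 mm tall, 74 mm to either side of the rail's centre line. With the carrier home in the detent, the middle of its board's top face is at this point, and the pot's axis is 5 mm short of the line of the posts.
- carrier (a joint): Travel of the carrier in m, towards the rail's -y: 0 loading end, 0.190 home in the detent, 0.270 far end stop. Stays where left; riding into or out of the detent takes about 5 N, and it is drawn in over the last 7 mm. A grey board 120 x 220 x 14 mm, top face 54 mm above the table: upright tab at its trailing end, pot in the middle, ticket at its leading end.
- tab_top (a point): Middle of the top edge of the carrier's upright steel tab, 116 mm above the table. The tab is 40 mm wide across the rail, 14 mm thick along it, and stands 62 mm above the board, 100 mm behind the board's middle (towards the rail's +y) and 38 mm clear of the pot: it can be pinched across its width or pushed.
- pot: Dark brown clay pot, 100 mm across and 85 mm tall, fixed to the carrier board. Origin at the centre of its foot, 54 mm above the table, 5 mm behind the board's middle.
- ticket: Ticket plate fixed at the carrier's leading end: 70 mm wide across the rail (its x) and 60 mm along its slope (its y), white paper with black bars. Origin at the middle of the paper, 90 mm above the table and 83 mm ahead of the board's middle; its z axis is the outward normal, which leans 35 degrees from vertical, away from the pot, in the direction of travel (the rail's -y).
- scanner: Grey hand scanner, loose, about 0.2 kg, standing window-down on its pad. Origin at the middle of the window, on its underside; z points up the handle (it reads along -z). Head 60 x 50 x 28 mm (x, y, z); above it an upright handle 36 mm (x) by 26 mm (y), up to 132 mm above the window.
- pad: The scanner's charging pad: a fixed black slab 90 x 90 x 10 mm on the table, origin at the centre of its underside, top face at 10 mm. It may be in any of three places in the row nearest the robot.
- slip_tub: Bystander: loose clear tub of brown slip, 82 mm across, 66 mm tall, brushes up to 140 mm. Origin under its centre.
- tumbler: Bystander: loose teal tumbler, 72 mm across, 146 mm tall. Origin under its centre.
- rib: Bystander: loose flat wooden rib 95 x 40 x 8 mm lying on the table. Origin under its centre.
- knife: Bystander: loose knife with a wooden handle, about 145 mm long, 8 mm high, lying on the table. Origin under the handle's centre.
There are look-alikes about, which are no part of the job. Of the things shaped like the pad, the black one is meant.

How it is judged:
By the outcome, as a careful person would: the job done as asked, in the order asked, and still so for the second after the job is handed in, with the robot touching nothing.
It also fails if it takes over 69 s, if anything falls off the work surface, if the arm or the gripper's body presses on something with over 40 N, if the wrist force passes 120 N, or if a joint passes its speed limit or range.

## Working session

There is one attempt and no reset: what is moved stays moved. The work goes in short steps, Python scripts to look and compute and a shell command to move; the robot and the scene stay as the last step left them, time stands still between calls to the robot, and variables do not carry over. Pictures are saved under pics/ and viewed, at most 10 in all, crops included, and the job is handed in when it is done.

```bash
ls; mkdir -p pics
cat > h.py <<'E'
import numpy as np, cv2
from plant import manip
from scipy.spatial.transform import Rotation as R
def q2R(q): return R.from_quat([q[1],q[2],q[3],q[0]]).as_matrix()
def K(f): return np.array([[f["fx"],0,f["cx"]],[0,f["fy"],f["cy"]],[0,0,1.]])
def cam(f,st=None):
    if "eye" in f:
        r=np.array(f["rotation"]); r=q2R(r) if r.size==4 else r.reshape(3,3)
        return np.array(f["eye"]),r
    T=np.eye(4);T[:3,:3]=q2R(st["tool_rot"]);T[:3,3]=st["tool_pos"]
    M=T@np.array(f["tool_from_camera"]);return M[:3,3],M[:3,:3]
def rays(f,uv,st=None):
    e,r=cam(f,st); p=cv2.undistortPoints(np.array(uv,float).reshape(-1,1,2),K(f),np.array(f["D"],float))[:,0]
    return e,np.c_[p,np.ones(len(p))]@r.T
def onz(f,uv,z,st=None):
    e,d=rays(f,uv,st); return e+d*((z-e[2])/d[:,2])[:,None]
def proj(f,X,st=None):
    e,r=cam(f,st); return cv2.projectPoints((np.array(X,float)-e)@r,np.zeros(3),np.zeros(3),K(f),np.array(f["D"],float))[0][:,0]
def tri(fs,uvs,sts=(None,None)):
    A=0;b=0
    for f,uv,s in zip(fs,uvs,sts):
        e,d=rays(f,[uv],s);d=d[0]/np.linalg.norm(d[0]);P=np.eye(3)-np.outer(d,d);A=A+P;b=b+P@e
    return np.linalg.solve(A,b)
E
python3 - <<'E'
from h import *
import pickle
for n in("scene","top"):
    f=manip.grab_frame(n); pickle.dump(f,open(n+".pkl","wb")); cv2.imwrite(f"pics/{n}0.png",f["img"][...,::-1]); print(n,cam(f),f["fx"])
s=manip.state();print(s)
E
```

```text
pics
scene (array([0.83058476, 0.60919704, 0.64340287]), array([[-0.8328922 ,  0.35559369, -0.42407984],
       [ 0.55343063,  0.53201283, -0.64084077],
       [-0.00226302, -0.76845005, -0.63990578]])) 465.72907611320625
top (array([0.32923034, 0.06733877, 0.83505498]), array([[-0.01894288, -0.99040786,  0.13687013],
       [-0.99978091,  0.01754454, -0.01141582],
       [ 0.008905  , -0.13705639, -0.99052322]])) 443.910530334508
{'time': 0.1, 'joint_pos': array([-1.32699952e+00,  5.32645522e-02,  1.61415681e+00, -1.18432134e-05,
        1.47597423e+00, -1.18969002e-01]), 'joint_vel': array([-0.0016531 , -0.00302421, -0.00231706,  0.00058462,  0.00181005,
        0.00283674]), 'joint_efforts': array([-5.05917924e-04, -3.94908714e+01, -3.71360779e+01, -1.72442378e-04,
        3.94756251e-03,  2.70200212e-05]), 'tool_pos': array([ 0.22166848, -0.5837746 ,  0.23020217]), 'tool_rot': array([-8.99345500e-04,  9.83594670e-01,  1.80390447e-01, -6.21106594e-05]), 'contact_force': array([-0.40765683,  0.3137032 , -0.96082176]), 'ft_torque': array([0.01571529, 0.02633047, 0.04629951]), 'grasp_force': 0.0, 'gripper_width': 0.9958273324179119}
```

View pics/top0.png

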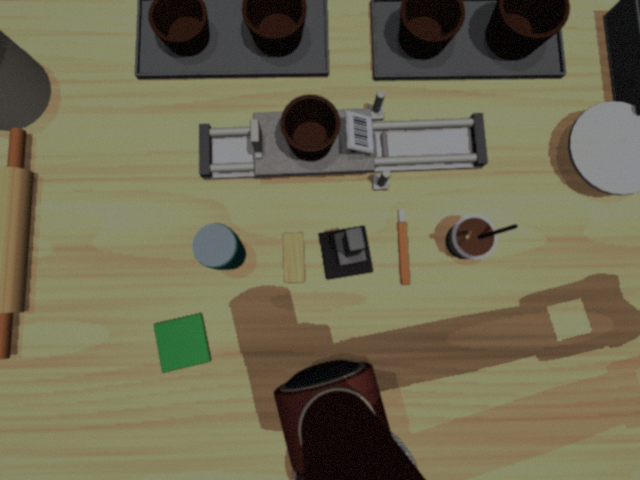

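View pics/scene0.png

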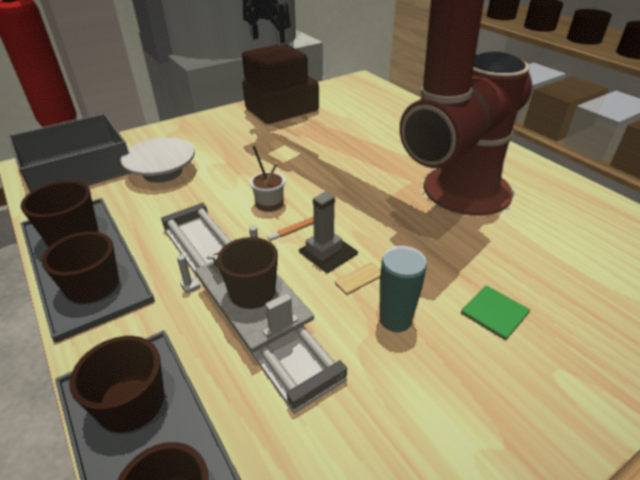

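The top view shows the rail at rows 115–175, with the tab near (256,133), the ticket at (359,131) and the posts at (378,103) and (381,180). Two slabs have the pad's shape: black at (345,252) with the scanner on it, and green at (182,342). The black one is meant. I'll confirm it in an enlarged crop.

Run:
```python
from h import *
import pickle
f=pickle.load(open("top.pkl","rb"));g=pickle.load(open("scene.pkl","rb"))
im=f["img"][85:285,190:490,::-1]
cv2.imwrite("pics/c1.png",cv2.convertScaleAbs(cv2.resize(im,(795,530),interpolation=cv2.INTER_CUBIC),alpha=1.8))
im=g["img"][180:380,150:450,::-1]
cv2.imwrite("pics/c2.png",cv2.resize(im,(795,530),interpolation=cv2.INTER_CUBIC))
```

```text
(no output)
```

View pics/c1.png

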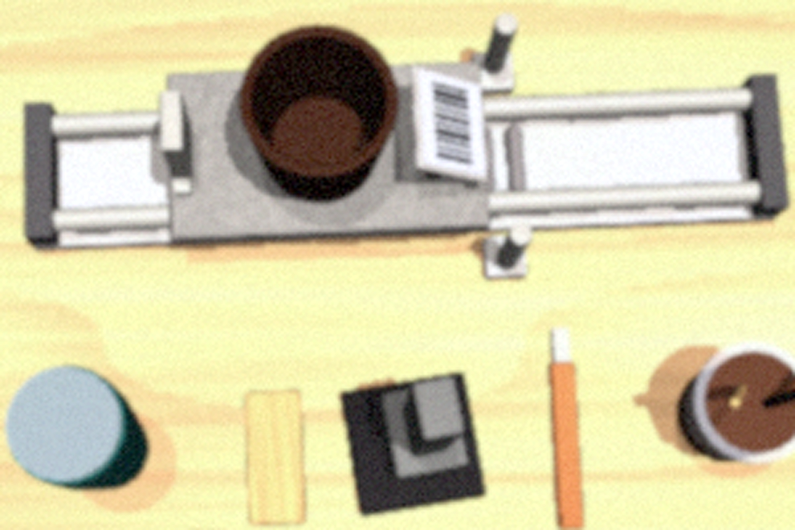

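View pics/c2.png

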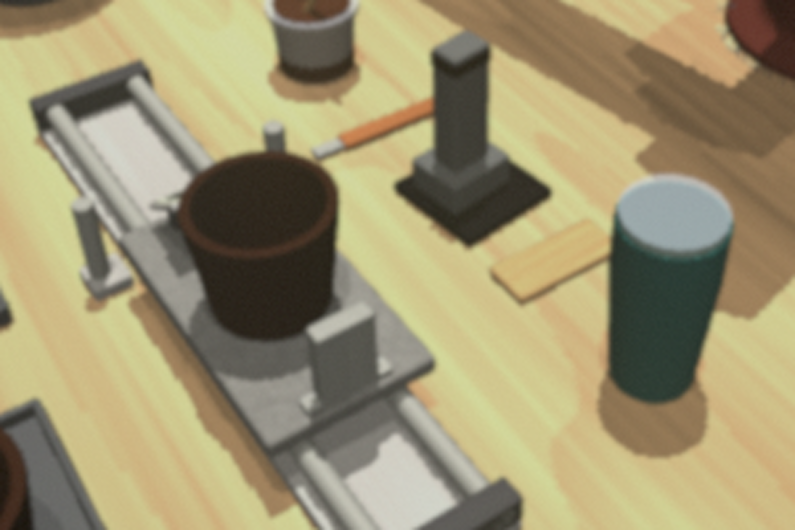

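The crop confirms the black pad at crop (413,443) with the scanner on it. Post tops are at (507,22) and (519,237), and the tab top is centred at (172,122).

Run:
```python
from h import *
import pickle
np.set_printoptions(precision=4,suppress=True)
f=pickle.load(open("top.pkl","rb"));g=pickle.load(open("scene.pkl","rb"))
c=lambda L:np.array(L,float)/2.65+[190,85]-.3
d=lambda L:np.array(L,float)/2.65+[150,180]-.3
P=onz(f,c([(507,22),(519,237)]),.08);print("posts",P,np.linalg.norm(P[0]-P[1]))
print("post tri",tri((f,g),(c([(507,22)])[0],d([(84,205)])[0])),tri((f,g),(c([(519,237)])[0],d([(274,129)])[0])))
T=onz(f,c([(161,93),(182,93),(186,150),(163,152)]),.116);print("tab",T,T.mean(0))
print("tab tri",tri((f,g),(c([(161,93)])[0],d([(306,334)])[0])),tri((f,g),(c([(186,151)])[0],d([(376,310)])[0])))
B=onz(f,c([(168,73),(168,240),(490,228)]),.054);print("board",B)
E=onz(f,c([(25,245),(790,213)]),.012);print(E)
Q=onz(f,c([(342,393),(463,373),(484,493),(362,514)]),.01);print("pad",Q,Q.mean(0),np.linalg.norm(Q-np.roll(Q,1,0),axis=1))
H=onz(f,c([(414,382),(457,376),(465,434),(425,440)]),.142);print("handle",H,H.mean(0),np.linalg.norm(H-np.roll(H,1,0),axis=1))
W=onz(f,c([(382,396),(398,478),(467,465)]),.038);print("head",W,W[[0,2]].mean(0),np.linalg.norm(np.diff(W,axis=0),axis=1))
print("tub",onz(f,c([(750,405)]),.066),"tumb",onz(f,c([(66,425)]),.146),"rib",onz(f,c([(275,457)]),.008),"knife",onz(f,c([(560,330),(570,525)]),.008))
s=manip.state();print(q2R(s["tool_rot"]),s["tool_pos"])
```

```text
posts [[ 0.6971 -0.0598  0.08  ]
 [ 0.5463 -0.0619  0.08  ]] 0.15086648039725117
post tri [ 0.6973 -0.0595  0.0773] [ 0.5483 -0.0632  0.0749]
tab [[0.6347 0.17   0.116 ]
 [0.6345 0.1566 0.116 ]
 [0.5964 0.154  0.116 ]
 [0.5953 0.1686 0.116 ]] [0.6152 0.1623 0.116 ]
tab tri [0.6377 0.1676 0.117 ] [0.5958 0.1579 0.1061]
board [[ 0.6756  0.174   0.054 ]
 [ 0.5556  0.1738  0.054 ]
 [ 0.5604 -0.0467  0.054 ]]
[[ 0.5658  0.2823  0.012 ]
 [ 0.5807 -0.2715  0.012 ]]
pad [[ 0.4544  0.0564  0.01  ]
 [ 0.4673 -0.03    0.01  ]
 [ 0.3817 -0.0419  0.01  ]
 [ 0.3686  0.0441  0.01  ]] [0.418  0.0072 0.01  ] [0.0867 0.0873 0.0864 0.087 ]
handle [[ 0.4403  0.0151  0.142 ]
 [ 0.4435 -0.0107  0.142 ]
 [ 0.4085 -0.0144  0.142 ]
 [ 0.4054  0.0095  0.142 ]] [ 0.4244 -0.0001  0.142 ] [0.0354 0.026  0.0351 0.0241]
head [[ 0.4476  0.0294  0.038 ]
 [ 0.3912  0.0199  0.038 ]
 [ 0.3992 -0.0273  0.038 ]] [0.4234 0.0011 0.038 ] [0.0573 0.0479]
tub [[ 0.4332 -0.2131  0.066 ]] tumb [[0.4176 0.2212 0.146 ]] rib [[0.4099 0.1045 0.008 ]] knife [[ 0.4977 -0.1009  0.008 ]
 [ 0.3583 -0.1018  0.008 ]]
[[ 0.9349  0.3549 -0.0004]
 [ 0.3549 -0.9349  0.0017]
 [ 0.0002 -0.0018 -1.    ]] [ 0.2217 -0.5838  0.2302]
```

```bash
python3 -m pendant '[[1,[0,0,0],-0.392],[1,[0,0,0],-0.392],[1,[0,0,0],-0.392],[1,[0,0,0],-0.392],[1,[0,0,0],-0.392],[1,[0,0,0],-0.392],[1,[0,0,0],-0.392],[1,[0,0,0],-0.392],[1,[0,0,0],-0.392]]'
python3 -m pendant '[[1,[0.877,0.488,0],0],[1,[0.877,0.488,0],0],[1,[0.877,0.488,0],0]]'
```

```text
time: 1.0
tool_pos: [0.2217, -0.5839, 0.2305]
tool_rot: [-0.001, 0.698, 0.717, 0.0]
contact_force: [-0.7, 0.4, -0.1]
gripper_width: 0.997
grasp_force: 0.0
time: 1.3
tool_pos: [0.279, -0.4746, 0.2304]
tool_rot: [-0.001, 0.698, 0.716, 0.001]
contact_force: [-0.5, -0.2, -0.6]
gripper_width: 0.999
grasp_force: 0.0
```

```bash
python3 -m pendant '[[1,[0.877,0.488,0],0],[1,[0.877,0.488,0],0],[1,[0.877,0.488,0],0]]' >/dev/null
python3 -m pendant '[[1,[0.877,0.488,0],0],[1,[0.877,0.488,0],0],[1,[0.877,0.488,0],0]]' >/dev/null
python3 -m pendant '[[1,[0.877,0.488,0],0],[1,[0.877,0.488,0],0],[1,[0.877,0.488,0],0]]' |head -3
python3 -m pendant '[[1,[0.877,0.488,0],0],[1,[0.877,0.488,0],0],[1,[0.877,0.488,0],0]]' >/dev/null
python3 -m pendant '[[1,[0.877,0.488,0],0],[1,[0.877,0.488,0],0],[1,[0.877,0.488,0],0]]' >/dev/null
python3 -m pendant '[[1,[0.877,0.488,0],0],[1,[0.877,0.488,0],0],[1,[0.877,0.488,0],0],[1,[0.877,0.488,0],0]]'
python3 - <<'E'
from h import *
import pickle
s=manip.state();f=manip.grab_frame("wrist");pickle.dump((s,f),open("w1.pkl","wb"));cv2.imwrite("pics/w1.png",f["img"][...,::-1])
print(s["tool_pos"],q2R(s["tool_rot"]),f["tool_from_camera"],proj(f,[[.616,.162,.116]],s))
E
```

```text
time: 2.2
tool_pos: [0.4471, -0.1551, 0.2312]
tool_rot: [-0.0, 0.698, 0.716, 0.0]
time: 3.2
tool_pos: [0.6148, 0.1641, 0.2304]
tool_rot: [-0.0, 0.698, 0.717, -0.0]
contact_force: [-0.1, -0.7, -0.6]
gripper_width: 0.999
grasp_force: 0.0
[0.61484541 0.16405585 0.23038472] [[-2.68133536e-02  9.99640012e-01 -9.44047900e-04]
 [ 9.99640457e-01  2.68133527e-02 -1.36363000e-05]
 [ 1.16816982e-05 -9.44074109e-04 -9.99999554e-01]] [[-2.78214978e-04 -9.54024626e-01 -2.99728102e-01  7.67210726e-02]
 [ 9.99999738e-01 -4.65872936e-04  5.54633840e-04 -2.07743594e-04]
 [-6.68769553e-04 -2.99727869e-01  9.54024506e-01 -1.40988322e-01]
 [ 0.00000000e+00  0.00000000e+00  0.00000000e+00  1.00000000e+00]] [[322.34776808 240.04516517]]
```

View pics/w1.png

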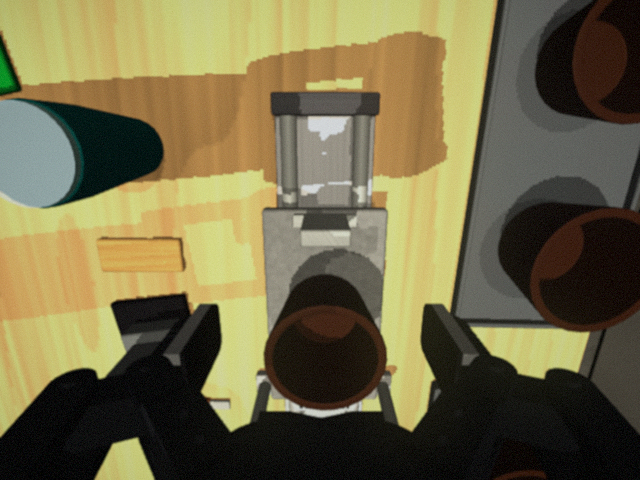

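The wrist view shows the tab's top at (325,238), within 3 px of where I predicted (322,240). I'll descend and pinch.

```bash
python3 -m pendant '[[1,[-0.015,0.018,0.7],0],[1,[-0.015,0.018,0.7],0],[1,[-0.015,0.018,0.7],0]]' |sed -n 2,4p
python3 -m pendant '[[1,[0,0,0.25],0],[1,[0,0,0.51],0],[1,[0,0,0.51],0],[0,[0,0,0.51],0],[0,[0,0,0.51],0],[0,[0,0,0.51],0],[0,[0,0,0.51],0],[0,[0,0,0.51],0]]'
```

```text
tool_pos: [0.612, 0.1579, 0.1404]
tool_rot: [-0.004, 0.699, 0.715, -0.005]
contact_force: [-0.9, -0.4, -0.2]
time: 4.35
tool_pos: [0.6185, 0.1602, 0.0892]
tool_rot: [0.002, 0.699, 0.715, 0.002]
contact_force: [-0.5, -1.2, 7.4]
gripper_width: 0.453
grasp_force: 64.3
```

```bash
python3 -m pendant '[[0,[-0.15,0,0],0],[0,[-0.4,0,0],0],[0,[-0.65,0,0],0],[0,[-0.85,0,0],0],[0,[-0.92,0,0],0],[0,[-0.94,0,0],0],[0,[-0.96,0,0],0],[0,[-0.98,0,0],0],[0,[-1,0,0],0],[0,[-1,0,0],0]]'
python3 - <<'E'
from h import *
import pickle
f=manip.grab_frame("top");pickle.dump(f,open("t2.pkl","wb"))
im=f["img"][85:285,190:490,::-1]
cv2.imwrite("pics/c3.png",cv2.convertScaleAbs(cv2.resize(im,(795,530),interpolation=cv2.INTER_CUBIC),alpha=1.8))
E
```

```text
time: 5.35
tool_pos: [0.6215, 0.0394, 0.0892]
tool_rot: [0.002, 0.699, 0.715, 0.001]
contact_force: [0.5, -1.8, 5.9]
gripper_width: 0.453
grasp_force: 64.2
```

View pics/c3.png

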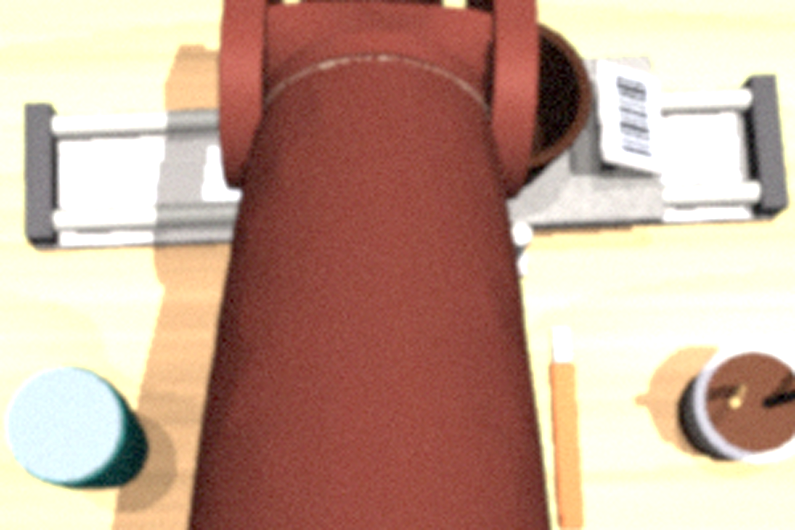

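The carrier's leading corner is now at crop (663,218). I'll release, let the detent draw it in, then raise and measure.

```bash
python3 -m pendant '[[1,[0,0,0],0],[1,[0,0,0],0],[1,[0,0,0],0],[1,[0,0,0],0],[1,[0,0,0],0]]' | sed -n 2,4p
python3 -m pendant '[[1,[0,0,-0.4],0],[1,[0,0,-0.8],0],[1,[0,0,-0.95],0],[1,[0,0,-0.95],0]]' | sed -n 2,4p
python3 - <<'E'
from h import *
import pickle
np.set_printoptions(precision=4,suppress=True)
f=pickle.load(open("t2.pkl","rb"));c=lambda L:np.array(L,float)/2.65+[190,85]-.3
print(onz(f,c([(663,219)]),.054))
s=manip.state();w=manip.grab_frame("wrist");f=manip.grab_frame("top");pickle.dump((s,w,f),open("w2.pkl","wb"))
a=cv2.resize(w["img"][:, :],(480,360));b=cv2.resize(f["img"][85:185,330:490],(480,300),interpolation=cv2.INTER_CUBIC)
b=cv2.convertScaleAbs(b,alpha=1.5);b=cv2.resize(b,(320,200))
m=np.zeros((560,480,3),np.uint8);m[:360]=a;m[360:,:320]=b
cv2.imwrite("pics/m2.png",m[...,::-1])
print(proj(w,[[.6195,.039,.116]],s)*.75)
E
```

```text
tool_pos: [0.6191, 0.0402, 0.0859]
tool_rot: [-0.0, 0.699, 0.715, -0.0]
contact_force: [0.6, 1.3, 0.4]
tool_pos: [0.6218, 0.0401, 0.2053]
tool_rot: [0.003, 0.699, 0.715, 0.003]
contact_force: [0.2, -0.7, 0.7]
[[ 0.5649 -0.1661  0.054 ]]
[[237.3508 186.7747]]
```

View pics/m2.png

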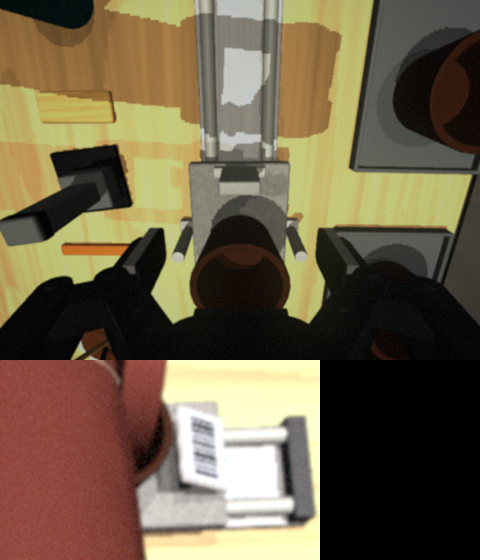

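Run:
```python
from h import *
import pickle
np.set_printoptions(precision=4,suppress=True)
s,w,f=pickle.load(open("w2.pkl","rb"))
u=lambda L:np.array(L,float)/.75
print("rear",onz(w,u([(191,163),(288,163)]),.054,s));print("posts",onz(w,u([(179,256),(302,256)]),.08,s));print("tab",onz(w,u([(238.5,188)]),.116,s))
print("front",onz(f,np.array([(225,525)])*.5+[330,85]-[0,180],.054))
g=cv2.cvtColor(f["img"][:,:],cv2.COLOR_RGB2GRAY).astype(int)
# front edge profile along bottom of board
for r in(150,160,165): print(r,[int(x) for x in g[r-1:r+2,430:450].mean(0)])
ii=cv2.resize(w["img"][190:360,220:420],(800,680))[:600]
cv2.imwrite("pics/w2c.png",ii[...,::-1])
```

```text
rear [[0.5656 0.0459 0.054 ]
 [0.6779 0.0483 0.054 ]]
posts [[ 0.5522 -0.0611  0.08  ]
 [ 0.6983 -0.0586  0.08  ]]
tab [[0.6206 0.0378 0.116 ]]
front [[ 0.5645 -0.1708  0.054 ]]
150 [71, 73, 71, 73, 74, 78, 84, 92, 107, 116, 123, 132, 146, 161, 174, 179, 180, 181, 180, 182]
160 [136, 135, 136, 135, 138, 141, 140, 140, 136, 135, 133, 133, 133, 140, 143, 145, 146, 143, 144, 142]
165 [132, 134, 137, 136, 134, 133, 131, 128, 129, 129, 130, 130, 133, 144, 157, 161, 162, 160, 163, 160]
```

View pics/w2c.png

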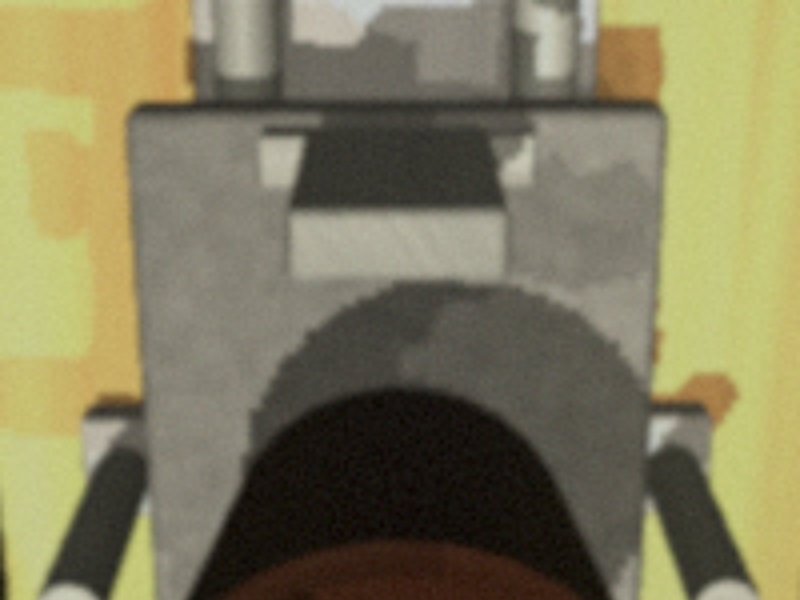

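The wrist crop shows the tab top centred at crop (398,243), and the board's rear edge level with row 112. The tab sits about 98–100 mm behind the line of the posts. On release the leading corner moved on by about 5 mm, so the detent has drawn the carrier home.

Next is the scanner. The moves can only shift and roll, so I'll get the 35° tilt by pivoting the handle between the fingers. I'll push the scanner head against a fixed face, the outer side of the rail's end block.

```bash
cat >> h.py <<'E'
def to(p):
    s=manip.state(); r=q2R(s["tool_rot"]); d=np.array(p)-s["tool_pos"]
    print("t",round(s["time"],2),"pos",s["tool_pos"].round(4),"toolx yaw",round(float(np.degrees(np.arctan2(r[1,0],r[0,0]))),2),"j",s["joint_pos"].round(2),"units",(r.T@d/.12).round(3))
E
python3 -m pendant '[[1,[-0.165,-0.82,-0.2],-0.043],[1,[-0.165,-0.82,-0.2],-0.043],[1,[-0.165,-0.82,-0.2],-0.043],[1,[-0.165,-0.82,-0.2],-0.043]]' >/dev/null
python3 - <<'E'
from h import *
import pickle
to([.424,.0005,.2]);to([.424,.0005,.091])
f=pickle.load(open("top.pkl","rb"));g=pickle.load(open("scene.pkl","rb"))
c=lambda L:np.array(L,float)/2.65+[190,85]-.3
d=lambda L:np.array(L,float)/2.65+[150,180]-.3
# end block (-y end): outer top corners near and far
print("blk",tri((f,g),(c([(774,75)])[0],d([(32,100)])[0])),tri((f,g),(c([(787,205)])[0],d([(143,64)])[0])))
print(onz(f,c([(774,75),(787,205),(749,78)]),.04))
E
```

```text
t 6.8 pos [0.5199 0.018  0.2222] toolx yaw 99.05 j [-0.11 -0.19  1.86  0.    1.48 -0.27] units [-0.018 -0.812  0.187]
t 6.8 pos [0.5199 0.018  0.2222] toolx yaw 99.05 j [-0.11 -0.19  1.86  0.    1.48 -0.27] units [-0.019 -0.81   1.095]
blk [ 0.67595074 -0.25786505  0.03372828] [ 0.57961579 -0.26116856  0.03010311]
[[ 0.67401391 -0.25589429  0.04      ]
 [ 0.577942   -0.25827164  0.04      ]
 [ 0.67200787 -0.23780669  0.04      ]]
```

```bash
python3 -m pendant '[[1,[-0.018,-0.81,0.05],0],[1,[-0.018,-0.81,0.05],0],[1,[-0.018,-0.81,0.05],0],[1,[-0.018,-0.81,0.05],0]]' >/dev/null
python3 - <<'E'
from h import *
import pickle
to([.424,.0005,.089])
s=manip.state();f=manip.grab_frame("wrist");pickle.dump((s,f),open("w3.pkl","wb"));cv2.imwrite("pics/w3.png",f["img"][...,::-1])
print(proj(f,[[.424,.0005,.142]],s))
E
```

```text
t 7.2 pos [0.4256 0.0006 0.217 ] toolx yaw 99.07 j [-0.17 -0.45  2.07  0.    1.52 -0.33] units [ 1.000e-03 -1.200e-02  1.067e+00]
[[318.51500115 254.37503656]]
```

View pics/w3.png

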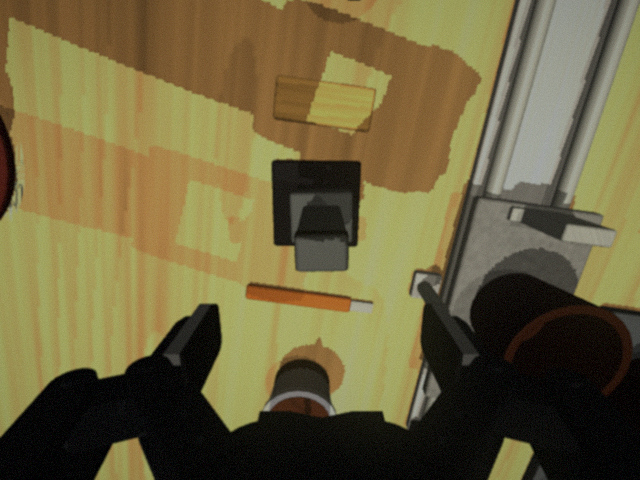

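The handle top is at (322,251), within 4 px of the prediction and square to the fingers. I'll descend and grip.

```bash
python3 -m pendant '[[1,[0.01,0,0.3],0],[1,[0.01,0,0.6],0],[1,[0.01,0,0.6],0]]' |sed -n 2,4p
python3 -m pendant '[[1,[0,0,0.3],0],[1,[0,0,0.467],0],[1,[0,0,0.467],0],[0,[0,0,0.467],0],[0,[0,0,0.467],0],[0,[0,0,0.467],0],[0,[0,0,0.467],0],[0,[0,0,0.467],0]]'
python3 -m pendant '[[0,[0,0,-0.4],0],[0,[0,0,-0.8],0],[0,[0,0,-1],0],[0,[0,0,-1],0]]'
python3 -c "
from h import *
to([.627,-.3,.2])"
```

```text
tool_pos: [0.4234, 0.0024, 0.141]
tool_rot: [-0.005, 0.649, 0.761, -0.003]
contact_force: [0.1, 0.0, -0.6]
time: 8.35
tool_pos: [0.4267, 0.0015, 0.0919]
tool_rot: [0.001, 0.649, 0.761, 0.001]
contact_force: [-2.0, -0.6, 6.7]
gripper_width: 0.418
grasp_force: 59.8
time: 8.75
tool_pos: [0.428, 0.0013, 0.215]
tool_rot: [0.004, 0.649, 0.761, 0.002]
contact_force: [0.5, -0.8, -1.4]
gripper_width: 0.414
grasp_force: 61.4
t 8.75 pos [0.428  0.0013 0.215 ] toolx yaw 99.09 j [-0.17 -0.45  2.07  0.    1.51 -0.33] units [-2.741  1.24   0.144]
```

```bash
python3 -m pendant '[[0,[-0.9,0.41,-0.2],0.043],[0,[-0.9,0.41,-0.2],0.043],[0,[-0.9,0.41,-0.2],0.043],[0,[-0.9,0.41,-0.2],0.043]]' >/dev/null
python3 -m pendant '[[0,[-0.9,0.5,0],0],[0,[-0.9,0.5,0],0],[0,[-0.9,0.5,0],0],[0,[-0.9,0.5,0],0]]' >/dev/null
python3 -c "
from h import *
to([.627,-.32,.11])"
```

```text
t 9.55 pos [ 0.5533 -0.205   0.2312] toolx yaw 91.22 j [-0.48 -0.03  1.69 -0.    1.48 -0.5 ] units [-0.973  0.597  1.006]
```

```bash
python3 -m pendant '[[0,[-0.95,0.597,0],0],[0,[-0.95,0.597,0],0],[0,[-0.95,0.597,0.3],0],[0,[-0.95,0.597,0.6],0],[0,[-0.95,0.597,0.6],0]]' >/dev/null
python3 -c "
from h import *
to([.627,-.31,.096])"
```

```text
t 10.05 pos [ 0.6235 -0.3123  0.1523] toolx yaw 91.35 j [-0.57  0.28  1.49  0.    1.39 -0.6 ] units [0.014 0.036 0.469]
```

```bash
python3 -m pendant '[[0,[0,0.03,0.25],0],[0,[0,0.03,0.47],0],[0,[0,0.03,0.47],0],[0,[0,0.03,0.47],0]]' | sed -n 2,4p
python3 -m pendant '[[0,[0.08,0,0],0],[0,[0.16,0,0],0],[0,[0.2,0,0],0]]' | sed -n 2,4p
python3 -m pendant '[[0,[0.04,0,0],0],[0,[0.08,0,0],0],[0,[0.12,0,0],0]]' | sed -n 2,4p
python3 -m pendant '[[0,[0.04,0,0],0],[0,[0.08,0,0],0],[0,[0.12,0,0],0]]'
```

```text
tool_pos: [0.6315, -0.3146, 0.1066]
tool_rot: [-0.0, 0.698, 0.716, 0.0]
contact_force: [-0.1, 0.1, -1.1]
tool_pos: [0.6318, -0.2908, 0.1076]
tool_rot: [0.001, 0.698, 0.716, 0.0]
contact_force: [-0.5, -0.0, -1.4]
tool_pos: [0.6309, -0.2804, 0.1074]
tool_rot: [0.003, 0.699, 0.715, -0.002]
contact_force: [-1.6, -11.1, 1.5]
time: 11.35
tool_pos: [0.6309, -0.2665, 0.1081]
tool_rot: [0.003, 0.699, 0.715, -0.002]
contact_force: [-2.1, -6.2, 1.9]
gripper_width: 0.41
grasp_force: 61.3
```

```bash
python3 -m pendant '[[0,[0.03,0,0.03],0],[0,[0.07,0,0.07],0],[0,[0.1,0,0.07],0],[0,[0.14,0,0.07],0],[0,[0.14,0,0.07],0]]' | sed -n 2,6p
python3 -m pendant '[[0,[0.04,0,0],0],[0,[0.08,0,0],0],[0,[0.12,0,0],0],[0,[0.12,0,0],0]]'
python3 - <<'E'
from h import *
import pickle
s=manip.state();f=manip.grab_frame("wrist");pickle.dump((s,f),open("w4.pkl","wb"));cv2.imwrite("pics/w4.png",f["img"][...,::-1])
r=q2R(s["tool_rot"])
# predicted head corners in image for several tilts (handle leans tool +x)
g=np.array(s["tool_pos"])-.019*r[:,2]
for th in(0,20,35,45):
    t=np.radians(th); z=-r[:,2]*np.cos(t)+r[:,0]*np.sin(t); y=r[:,0]*np.cos(t)+r[:,2]*np.sin(t)
    print(th,proj(f,[g+.031*z, g+.031*z+.013*y,g+.031*z-.013*y],s).round(0).tolist())
E
```

```text
tool_pos: [0.6316, -0.2492, 0.0996]
tool_rot: [0.004, 0.699, 0.715, -0.001]
contact_force: [1.6, -6.2, -0.0]
gripper_width: 0.418
grasp_force: 61.1
time: 12.25
tool_pos: [0.6306, -0.2345, 0.0989]
tool_rot: [0.003, 0.699, 0.715, -0.001]
contact_force: [0.7, -6.7, -0.5]
gripper_width: 0.413
grasp_force: 61.0
0 [[321.0, 386.0], [321.0, 351.0], [321.0, 418.0]]
20 [[321.0, 354.0], [321.0, 312.0], [321.0, 396.0]]
35 [[321.0, 328.0], [321.0, 287.0], [321.0, 371.0]]
45 [[321.0, 311.0], [321.0, 273.0], [321.0, 352.0]]
```

Run:
```python
from h import *
import pickle
s,f=pickle.load(open("w4.pkl","rb"))
p=f["img"][:,312:330].mean(1).round().astype(int)
for r in range(150,440,6): print(r,p[r].tolist(),end="; ")
```

```text
150 [191, 194, 186]; 156 [180, 180, 170]; 162 [67, 65, 58]; 168 [124, 120, 109]; 174 [126, 122, 111]; 180 [127, 122, 112]; 186 [126, 122, 111]; 192 [126, 122, 111]; 198 [125, 121, 110]; 204 [112, 108, 98]; 210 [98, 95, 87]; 216 [98, 94, 86]; 222 [98, 94, 85]; 228 [97, 94, 86]; 234 [97, 94, 85]; 240 [113, 109, 99]; 246 [98, 95, 85]; 252 [97, 94, 85]; 258 [91, 87, 79]; 264 [25, 24, 22]; 270 [27, 26, 25]; 276 [36, 34, 32]; 282 [36, 34, 32]; 288 [36, 33, 32]; 294 [35, 33, 32]; 300 [39, 40, 36]; 306 [49, 49, 44]; 312 [23, 23, 21]; 318 [42, 42, 39]; 324 [49, 48, 45]; 330 [48, 49, 45]; 336 [50, 49, 45]; 342 [51, 50, 46]; 348 [50, 50, 45]; 354 [49, 49, 45]; 360 [50, 52, 47]; 366 [52, 52, 47]; 372 [52, 52, 48]; 378 [51, 51, 46]; 384 [53, 53, 47]; 390 [49, 50, 44]; 396 [180, 183, 109]; 402 [185, 188, 114]; 408 [183, 186, 111]; 414 [184, 187, 112]; 420 [15, 15, 11]; 426 [15, 16, 12]; 432 [14, 15, 10]; 438 [13, 14, 9];
```

```bash
python3 -m pendant '[[0,[-0.05,0,-0.4],0],[0,[-0.1,0,-0.8],0],[0,[-0.1,0,-0.95],0]]' | sed -n 2,4p
python3 -m pendant '[[0,[0,0,-0.1],0.47],[0,[0,0,-0.1],0.47],[0,[0,0,-0.1],0.47],[0,[0,0,-0.1],0.47],[0,[0,0,-0.1],0.47],[0,[0,0,-0.1],0.47],[0,[0,0,-0.1],0.47],[0,[0,0,-0.1],0.47],[0,[0,0,-0.1],0.47],[0,[0,0,-0.1],0.47]]' >/dev/null
python3 -m pendant '[[0,[0,0,0],0.47],[0,[0,0,0],0.47],[0,[0,0,0],0.47],[0,[0,0,0],0.47],[0,[0,0,0],0.47],[0,[0,0,0],0.47],[0,[0,0,0],0.47],[0,[0,0,0],0.47],[0,[0,0,0],0.47],[0,[0,0,0],0.47]]' >/dev/null
python3 -m pendant '[[0,[0,0,0],0.06],[0,[0,0,0],0.06],[0,[0,0,0],0.06]]'
python3 - <<'E'
from h import *
import pickle
to([.627,-.24,.21])
s=manip.state();F={n:manip.grab_frame(n) for n in("wrist","scene","top")};pickle.dump((s,F),open("w5.pkl","wb"))
m=np.zeros((600,800,3),np.uint8)
c=np.array(s["tool_pos"])
def crop(f,w,h,W,H):
    u=proj(f,[c-[0,0,.02]])[0];x,y=int(u[0]-w/2),int(u[1]-h/2);x=max(0,min(x,640-w));y=max(0,min(y,480-h));print(x,y,W/w)
    return cv2.convertScaleAbs(cv2.resize(f["img"][y:y+h,x:x+w],(W,H),interpolation=cv2.INTER_CUBIC),alpha=1.6)
m[:,:400]=crop(F["scene"],120,180,400,600)
m[:300,400:]=crop(F["top"],160,120,400,300)
m[300:,400:]=cv2.resize(F["wrist"]["img"],(400,300))
cv2.imwrite("pics/m5.png",m[...,::-1])
E
```

```text
tool_pos: [0.6323, -0.2456, 0.2182]
tool_rot: [0.005, 0.699, 0.715, 0.001]
contact_force: [0.6, -0.6, -1.5]
time: 14.9
tool_pos: [0.6296, -0.2434, 0.2221]
tool_rot: [0.0, 0.715, -0.699, -0.001]
contact_force: [-0.5, -0.6, -2.0]
gripper_width: 0.411
grasp_force: 61.2
t 14.9 pos [ 0.6296 -0.2434  0.2221] toolx yaw -88.63 j [-0.48  0.17  1.5   0.    1.47  2.64] units [-0.029  0.021  0.101]
107 54 3.3333333333333335
435 36 2.5
```

View pics/m5.png

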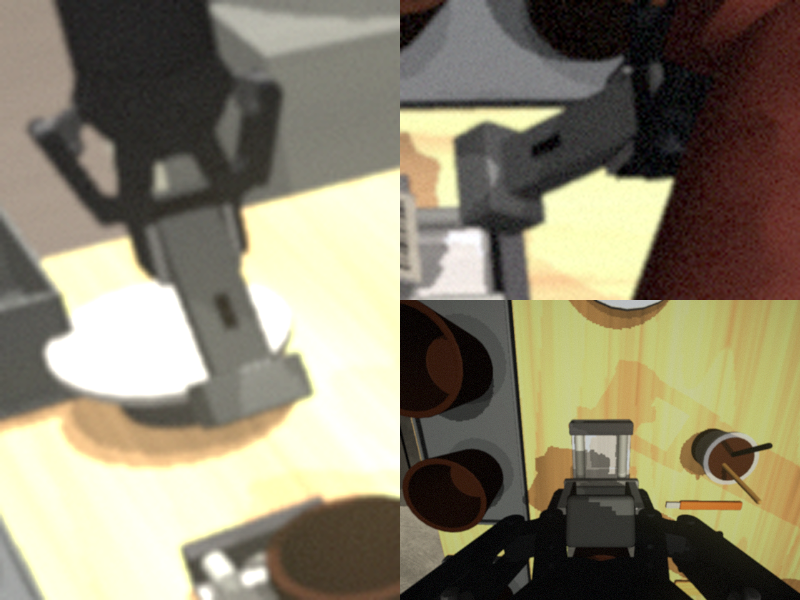

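The scanner is clearly tilted, with its head towards the carrier and its handle leaning -y. In the montage, the handle runs from (203,261) to (239,372) in the scene part and from (620,109) to (520,162) in the top part. I'll compute the tilt from both views.

```bash
cat > tilt.py <<'E'
from h import *
import pickle
np.set_printoptions(precision=4,suppress=True)
s,F=pickle.load(open("w5.pkl","rb"));f,g=F["top"],F["scene"]
S=lambda L:np.array(L,float)/3.3333+[107,54]-.3
T=lambda L:(np.array(L,float)-[400,0])/2.5+[435,36]-.3
def n(fr,a):
    e,d=rays(fr,a);return np.cross(d[0],d[1]),e
n1,_=n(g,S([(203,261),(239,372)]));n2,_=n(f,T([(620,109),(520,162)]))
r=q2R(s["tool_rot"]);X=r[:,1]*np.sign(r[0,1]);Y=np.cross([0,0,1],X)
for nn in(n1,n2): print("tilt",np.degrees(np.arctan2(nn[2],nn@Y)))   # z=cos*zhat - sin*Y ; nn.z=0
d=np.cross(n1,n2);d/=np.linalg.norm(d);d*=np.sign(d[2]);print(d,np.degrees(np.arccos(d[2])))
print("button",tri((f,g),(T([(545,145)])[0],S([(226,310)])[0])))
gp=np.array(s["tool_pos"])+[0,0,.019];print("grasp",gp)
for th in(20,25,30,35):
    t=np.radians(th);z=np.array([0,0,np.cos(t)])-Y*np.sin(t);y=Y*np.cos(t)+np.array([0,0,np.sin(t)])
    W=gp-.101*z;P=[W+.03*sx*X+.025*y+h*z for h in(0,.028) for sx in(-1,1)]+[W+.03*sx*X-.025*y+.028*z for sx in(-1,1)]
    print(th,"scene",((proj(g,P)-[107,54])*3.3333).round(0).tolist(),"top",((proj(f,P)-[435,36])*2.5+[400,0]).round(0).tolist())
E
python3 tilt.py
```

```text
tilt -161.5034235046903
tilt 26.649893512314566
[-0.0141 -0.4097  0.9121] 24.200610373984137
button [ 0.628  -0.2032  0.2149]
grasp [ 0.6296 -0.2434  0.2411]
20 scene [[304.0, 398.0], [207.0, 430.0], [290.0, 352.0], [191.0, 383.0], [264.0, 345.0], [169.0, 374.0]] top [[484.0, 231.0], [476.0, 143.0], [514.0, 215.0], [505.0, 124.0], [577.0, 223.0], [568.0, 134.0]]
25 scene [[308.0, 395.0], [209.0, 428.0], [292.0, 349.0], [192.0, 380.0], [268.0, 349.0], [172.0, 378.0]] top [[476.0, 229.0], [467.0, 140.0], [509.0, 212.0], [500.0, 120.0], [567.0, 223.0], [558.0, 134.0]]
30 scene [[311.0, 392.0], [212.0, 424.0], [294.0, 345.0], [193.0, 376.0], [272.0, 352.0], [176.0, 382.0]] top [[468.0, 225.0], [460.0, 136.0], [504.0, 209.0], [495.0, 117.0], [557.0, 223.0], [548.0, 134.0]]
35 scene [[313.0, 386.0], [213.0, 419.0], [295.0, 340.0], [194.0, 371.0], [276.0, 354.0], [179.0, 384.0]] top [[462.0, 222.0], [453.0, 132.0], [500.0, 206.0], [491.0, 113.0], [548.0, 222.0], [539.0, 133.0]]
```

Run:
```python
from h import *
import pickle
from scipy.optimize import least_squares
np.set_printoptions(precision=4,suppress=True)
s,F=pickle.load(open("w5.pkl","rb"));w=F["wrist"]
p=w["img"][:,312:330].mean((1,2)).round().astype(int)
print([ (r,int(p[r])) for r in range(270,424,3)])
r0=370; q=w["img"][345:365].mean((0,2)).round().astype(int);print([(c,int(q[c])) for c in range(255,390,3)])
q=w["img"][380:388].mean((0,2)).round().astype(int);print([(c,int(q[c])) for c in range(255,390,3)])
r=q2R(s["tool_rot"]);g=np.array(s["tool_pos"])-.019*r[:,2]
def pts(th,h):
    z=-r[:,2]*np.cos(th)+r[:,0]*np.sin(th); y=r[:,0]*np.cos(th)+r[:,2]*np.sin(th)
    return [g+h*z+sx*.018*r[:,1]+sy*.013*y for sy in(1,-1) for sx in(-1,1)]
for th in(20,25,30,35):
  for h in(.02,.025,.031):
    print(th,h,proj(w,pts(np.radians(th),h),s).round(0).tolist())
```

```text
[(270, 119), (273, 100), (276, 99), (279, 99), (282, 99), (285, 60), (288, 47), (291, 68), (294, 66), (297, 50), (300, 43), (303, 52), (306, 51), (309, 53), (312, 26), (315, 52), (318, 70), (321, 90), (324, 75), (327, 74), (330, 60), (333, 49), (336, 50), (339, 50), (342, 50), (345, 50), (348, 50), (351, 50), (354, 51), (357, 50), (360, 50), (363, 50), (366, 51), (369, 51), (372, 51), (375, 49), (378, 51), (381, 50), (384, 48), (387, 49), (390, 47), (393, 44), (396, 14), (399, 9), (402, 10), (405, 9), (408, 24), (411, 30), (414, 26), (417, 14), (420, 8), (423, 9)]
[(255, 12), (258, 11), (261, 11), (264, 11), (267, 34), (270, 43), (273, 48), (276, 50), (279, 50), (282, 49), (285, 49), (288, 49), (291, 50), (294, 49), (297, 50), (300, 50), (303, 50), (306, 50), (309, 49), (312, 50), (315, 49), (318, 51), (321, 50), (324, 50), (327, 50), (330, 50), (333, 50), (336, 50), (339, 50), (342, 51), (345, 51), (348, 51), (351, 50), (354, 50), (357, 51), (360, 49), (363, 49), (366, 51), (369, 49), (372, 46), (375, 32), (378, 15), (381, 16), (384, 16), (387, 18)]
[(255, 10), (258, 9), (261, 7), (
[... 644 characters left out ...]
1.0], [263.0, 395.0], [378.0, 395.0]]
25 0.02 [[269.0, 301.0], [372.0, 301.0], [268.0, 378.0], [373.0, 378.0]]
25 0.025 [[267.0, 301.0], [374.0, 301.0], [265.0, 382.0], [375.0, 382.0]]
25 0.031 [[264.0, 302.0], [377.0, 302.0], [262.0, 387.0], [378.0, 387.0]]
30 0.02 [[270.0, 296.0], [371.0, 296.0], [267.0, 373.0], [373.0, 373.0]]
30 0.025 [[268.0, 295.0], [373.0, 295.0], [265.0, 376.0], [376.0, 376.0]]
30 0.031 [[265.0, 294.0], [376.0, 294.0], [262.0, 379.0], [379.0, 379.0]]
35 0.02 [[270.0, 291.0], [370.0, 291.0], [267.0, 368.0], [374.0, 368.0]]
35 0.025 [[268.0, 289.0], [372.0, 289.0], [265.0, 369.0], [376.0, 369.0]]
35 0.031 [[266.0, 286.0], [375.0, 286.0], [262.0, 370.0], [379.0, 370.0]]
```

```bash
cat > t2.py <<'E'
from h import *
import pickle,sys
np.set_printoptions(precision=4,suppress=True)
s,F=pickle.load(open(sys.argv[1],"rb"));w,f,g=F["wrist"],F["top"],F["scene"]
r=q2R(s["tool_rot"]);p0=np.array(s["tool_pos"])-.024*r[:,2]
X=r[:,1]*np.sign(r[0,1]);Y=np.cross([0,0,1],X)
def pose(th,dy,dz):
    t=np.radians(th);z=np.array([0,0,np.cos(t)])-Y*np.sin(t);y=Y*np.cos(t)+np.array([0,0,np.sin(t)])
    return p0+dy*Y+[0,0,dz],z,y
# refined corners: dark-silhouette polygon near the head
def poly(fr,box,th,eps):
    x,y,x2,y2=box;b=cv2.GaussianBlur(cv2.cvtColor(fr["img"],cv2.COLOR_RGB2GRAY),(3,3),0)[y:y2,x:x2]
    m=(b<th).astype(np.uint8);c=max(cv2.findContours(m,cv2.RETR_EXTERNAL,cv2.CHAIN_APPROX_NONE)[0],key=cv2.contourArea)
    return (cv2.approxPolyDP(c,eps,True)[:,0]+[x,y]).tolist()
for nm,fr,m in(("scene",g,1),("top",f,1)):
    P0,z,y=pose(33,0,0);u=proj(fr,[P0-.09*z+.01*y])[0].astype(int);box=(u[0]-28,u[1]-28,u[0]+28,u[1]+28)
    for th in(55,70): print(nm,th,poly(fr,box,th,2.0))
for th in(25,30,35):
    P0,z,y=pose(th,0,0);W=P0-.106*z
    P=[W+.03*sx*X+.025*y+h*z for h in(0,.028) for sx in(-1,1)]+[W+.03*sx*X-.025*y+.028*z for sx in(-1,1)]
    print(th,"scene",proj(g,P).round(1).tolist(),"top",proj(f,P).round(1).tolist())
E
python3 t2.py w5.pkl
```

```text
scene 55 [[165, 177], [153, 177], [153, 180], [164, 180]]
scene 70 [[161, 140], [170, 164], [164, 144], [168, 144], [174, 153], [181, 147], [178, 140]]
top 55 [[499, 82], [484, 90], [466, 87], [458, 92], [460, 125], [466, 125], [471, 132], [476, 132], [490, 124], [490, 114], [499, 109]]
top 70 [[499, 81], [485, 89], [467, 86], [457, 92], [459, 126], [467, 126], [470, 132], [482, 132], [483, 128], [491, 123], [490, 115], [499, 109]]
25 scene [[199.8, 172.9], [170.2, 182.5], [195.0, 158.9], [165.0, 168.3], [187.9, 158.8], [159.0, 167.7]] top [[464.1, 127.3], [460.8, 91.9], [477.2, 120.7], [473.6, 84.1], [500.7, 125.0], [496.9, 89.4]]
30 scene [[200.7, 171.7], [170.9, 181.5], [195.6, 157.7], [165.3, 167.1], [189.1, 159.7], [160.1, 168.7]] top [[460.9, 126.0], [457.6, 90.3], [475.2, 119.5], [471.6, 82.6], [496.6, 124.9], [492.9, 89.2]]
35 scene [[201.5, 170.2], [171.4, 179.9], [196.0, 156.1], [165.6, 165.6], [190.3, 160.4], [161.2, 169.5]] top [[458.1, 124.5], [454.8, 88.4], [473.5, 118.1], [469.9, 81.0], [492.7, 124.6], [489.0, 88.9]]
```

```bash
cat > fit.py <<'E'
from h import *
from scipy.optimize import least_squares
import pickle
def fit(s,F,top,sce,cap,handle_sign=1):
    r=q2R(s["tool_rot"]);p0=np.array(s["tool_pos"])-.024*r[:,2];X=r[:,1]*np.sign(r[0,1]);Y=np.cross([0,0,1],X)
    def res(v,full=False):
        th,hg,dy=v;z=np.array([0,0,np.cos(th)])-Y*np.sin(th);y=Y*np.cos(th)+np.array([0,0,np.sin(th)])
        W=p0+dy*y-hg*z
        if full: return W,z
        P=lambda sx,sy,h:W+.03*sx*X+.025*sy*y+h*z
        o=[]
        if top: o+=list((proj(F["top"],[P(-1,1,0),P(1,1,0),P(-1,-1,.028)])-top).ravel())
        if sce: o+=list((proj(F["scene"],[P(-1,1,0),P(1,1,0)])-sce).ravel())
        if cap:
            q=proj(F["wrist"],[W+.132*z-.013*y,W+.132*z+.013*y],s)[:,1];o+=list((np.sort(q)-cap)*.3)
        return np.array(o)
    R_=least_squares(res,[.5,.104,0]);print("tilt",np.degrees(R_.x[0]).round(2),"hg,dy",R_.x[1:].round(4),"res",R_.fun.round(1));W,z=res(R_.x,True);print("W",W.round(4),"W-tcp",(W-s["tool_pos"]).round(4),"z",z.round(3));return W,z
E
python3 - <<'E'
from fit import *
s,F=pickle.load(open("w5.pkl","rb"))
T=[(459.5,126),(457.5,92),(491,124)];S=[(200.3,172.2),(170.3,181.2)];C=[313.5,394.5]
for a in((T,S,C),(T,S,None),(T,None,C),(None,S,C)): fit(s,F,*a)
E
```

```text
tilt 30.34 hg,dy [0.1074 0.003 ] res [-0.8 -0.1 -2.1 -1.9  3.4  0.9  1.1  0.   1.2  0.8 -0.8  0.5]
W [ 0.6283 -0.1867  0.155 ] W-tcp [-0.0013  0.0567 -0.0672] z [ 0.012 -0.505  0.863]
tilt 37.96 hg,dy [ 0.1092 -0.0124] res [ 0.  -0.2 -1.3 -2.   1.9  2.6  0.9 -0.4  0.9  0.4]
W [ 0.6282 -0.1861  0.1524] W-tcp [-0.0013  0.0574 -0.0697] z [ 0.015 -0.615  0.788]
tilt 29.66 hg,dy [0.1089 0.0029] res [-1.1  0.4 -2.4 -1.2  3.1  1.2 -0.6  0.3]
W [ 0.6283 -0.1871  0.153 ] W-tcp [-0.0013  0.0564 -0.0692] z [ 0.012 -0.495  0.869]
tilt 26.99 hg,dy [0.1051 0.0015] res [-0.1 -0.2  0.2  0.5 -0.9  0.8]
W [ 0.6284 -0.1945  0.1531] W-tcp [-0.0011  0.049  -0.069 ] z [ 0.011 -0.454  0.891]
```

```bash
cat > edge.py <<'E'
from h import *
import pickle,sys
np.set_printoptions(precision=2,suppress=True,linewidth=150)
s,F=pickle.load(open(sys.argv[1],"rb"))
r=q2R(s["tool_rot"]);p0=np.array(s["tool_pos"])-.024*r[:,2];X=r[:,1]*np.sign(r[0,1]);Y=np.cross([0,0,1],X)
def edges(th):
    t=np.radians(th);z=np.array([0,0,np.cos(t)])-Y*np.sin(t);y=Y*np.cos(t)+np.array([0,0,np.sin(t)])
    return [[p0+.018*sx*X+.013*sy*y-h*z for h in(.03,.07)] for sx in(-1,1) for sy in(-1,1)]
for nm in("top","scene"):
    fr=F[nm];g=cv2.GaussianBlur(cv2.cvtColor(fr["img"],cv2.COLOR_RGB2GRAY),(3,3),0).astype(float)
    E32=[proj(fr,e) for e in edges(31)]
    for i,(a,b) in enumerate(E32):
        d=(b-a)/np.linalg.norm(b-a);n=np.array([-d[1],d[0]]);L=np.linalg.norm(b-a)
        pts=[]
        for k in np.linspace(0,L,15):
            q=np.arange(-6,6.01,.25);xy=(a+k*d)[None]+q[:,None]*n
            v=cv2.remap(g.astype(np.float32),xy[:,0].astype(np.float32).reshape(1,-1),xy[:,1].astype(np.float32).reshape(1,-1),1)[0]
            gr=np.gradient(v);j=int(np.argmax(np.abs(gr)));pts.append((k,q[j],gr[j]))
        pts=np.array(pts);ok=np.abs(pts[:,1]-np.median(pts[:,1]))<1.5
        c=np.polyfit(pts[ok,0],pts[ok,1],1);ang=np.degrees(np.arctan(c[0]))
        # pixel-angle per degree tilt
        a2=[]
        for th in(30,32):
            u=proj(fr,edges(th)[i]);a2.append(np.degrees(np.arctan2(*(u[1]-u[0])[::-1])))
        k=(a2[1]-a2[0])/2
        print(nm,i,"len",L.round(1),"offs",pts[:,1],"g",np.abs(pts[:,2]).mean().round(1),"slope",ang.round(2),"deg/deg",k.round(2),"-> tilt",(31+ang/k).round(2))
E
python3 edge.py w5.pkl
```

```text
top 0 len 25.1 offs [-1.5   2.5   2.5   2.25  2.25  2.5   2.25  2.25  1.75  1.75  2.25  1.75  1.75  2.5   1.75] g 9.8 slope -1.47 deg/deg 0.42 -> tilt 27.47
top 1 len 25.2 offs [-5.5  -5.75 -6.   -6.   -5.25 -5.5  -5.5  -5.5  -5.   -6.   -6.   -5.5  -6.    0.5   0.75] g 8.3 slope -0.22 deg/deg 0.44 -> tilt 30.5
top 2 len 25.3 offs [-2.25  3.    2.75 -5.   -1.25 -5.25 -3.75  6.    6.    6.    6.    1.    1.    0.75  0.5 ] g 1.4 slope -5.53 deg/deg 0.46 -> tilt 18.86
top 3 len 25.4 offs [ 2.5   3.    4.    2.    2.75  3.25  0.    6.   -0.25 -0.25  0.    0.    0.25 -0.25  2.  ] g 7.9 slope -1.38 deg/deg 0.48 -> tilt 28.11
scene 0 len 21.2 offs [-3.5  -3.25 -3.75 -3.75 -3.5  -3.75 -3.5  -3.5  -3.25 -3.5  -3.5  -3.5  -3.   -3.75 -3.25] g 10.5 slope 0.57 deg/deg -0.24 -> tilt 28.59
scene 1 len 21.7 offs [-0.25  0.   -0.25  0.    0.    0.25 -0.25  0.   -0.25 -0.25  0.   -0.25 -0.25 -0.25  0.  ] g 10.5 slope -0.23 deg/deg -0.24 -> tilt 31.94
scene 2 len 21.6 offs [-1.5  -1.75 -1.   -1.75 -1.   -1.75 -1.   -1.25 -1.25 -1.5  -1.25 -1.   -1.25 -1.25 -1.5 ] g 11.5 slope 0.56 deg/deg -0.21 -> tilt 28.26
scene 3 len 22.1 offs [1.25 2.25 1.25 1.75 1.5  1.25 1.5  1.5  1.75 1.75 2.   1.5  2.   1.5  1.5 ] g 11.5 slope 0.36 deg/deg -0.21 -> tilt 29.32
```

Pooled over the edges, the tilt is about 30° and I want 35°. I'll roll back and push about 5° further against the same block.

```bash
python3 -m pendant '[[0,[0.1,0,0],-0.47],[0,[0.1,0,0],-0.47],[0,[0.1,0,0],-0.47],[0,[0.1,0,0],-0.47],[0,[0.1,0,0],-0.47],[0,[0.1,0,0],-0.47],[0,[0.1,0,0],-0.47],[0,[0.1,0,0],-0.47],[0,[0.1,0,0],-0.47],[0,[0.1,0,0],-0.47]]' >/dev/null
python3 -m pendant '[[0,[0,0,0],-0.47],[0,[0,0,0],-0.47],[0,[0,0,0],-0.47],[0,[0,0,0],-0.47],[0,[0,0,0],-0.47],[0,[0,0,0],-0.47],[0,[0,0,0],-0.47],[0,[0,0,0],-0.47],[0,[0,0,0],-0.47],[0,[0,0,0],-0.47]]' >/dev/null
python3 -m pendant '[[0,[0,0,0],-0.06],[0,[0,0,0],-0.06],[0,[0,0,0],-0.06]]' >/dev/null
python3 -c "
from h import *
to([.629,-.255,.099])"
```

```text
t 17.35 pos [ 0.6301 -0.2558  0.223 ] toolx yaw 91.36 j [-0.5   0.19  1.48  0.    1.47 -0.52] units [ 0.006 -0.009  1.033]
```

```bash
python3 -m pendant '[[0,[0,0,0.4],0],[0,[0,0,0.8],0],[0,[0,0,1],0],[0,[0,0,1],0]]' | sed -n 2,4p
python3 -m pendant '[[0,[0.05,0,0.03],0],[0,[0.1,0,0.03],0],[0,[0.14,0,0.03],0]]' | sed -n 2,4p
python3 -m pendant '[[0,[0.03,0,0],0],[0,[0.06,0,0],0],[0,[0.1,0,0],0],[0,[0.11,0,0],0],[0,[0.11,0,0],0]]'
```

```text
tool_pos: [0.6266, -0.254, 0.0968]
tool_rot: [-0.005, 0.699, 0.715, -0.001]
contact_force: [-0.2, 0.4, -2.0]
tool_pos: [0.6314, -0.2391, 0.1025]
tool_rot: [0.002, 0.699, 0.715, 0.001]
contact_force: [-0.4, 0.4, -2.3]
time: 18.55
tool_pos: [0.6305, -0.2292, 0.1017]
tool_rot: [0.004, 0.699, 0.715, -0.002]
contact_force: [-0.0, -7.9, -0.4]
gripper_width: 0.413
grasp_force: 61.4
```

```bash
python3 -m pendant '[[0,[0.02,0,0.01],0],[0,[0.04,0,0.01],0],[0,[0.04,0,0.01],0]]' | sed -n 2,4p
python3 -m pendant '[[0,[-0.05,0,-0.4],0],[0,[-0.16,0,-0.8],0],[0,[-0.16,0,-1],0],[0,[-0.16,0,-1],0]]' | sed -n 2,4p
python3 -m pendant '[[0,[0,0,0],0.47],[0,[0,0,0],0.47],[0,[0,0,0],0.47],[0,[0,0,0],0.47],[0,[0,0,0],0.47],[0,[0,0,0],0.47],[0,[0,0,0],0.47],[0,[0,0,0],0.47],[0,[0,0,0],0.47],[0,[0,0,0],0.47]]' >/dev/null
python3 -m pendant '[[0,[0,0,0],0.47],[0,[0,0,0],0.47],[0,[0,0,0],0.47],[0,[0,0,0],0.47],[0,[0,0,0],0.47],[0,[0,0,0],0.47],[0,[0,0,0],0.47],[0,[0,0,0],0.47],[0,[0,0,0],0.47],[0,[0,0,0],0.47]]' >/dev/null
python3 -m pendant '[[0,[0,0,0],0.06],[0,[0,0,0],0.06],[0,[0,0,0],0.06]]'
python3 - <<'E'
from h import *
import pickle
s=manip.state();F={n:manip.grab_frame(n) for n in("wrist","scene","top")};pickle.dump((s,F),open("w6.pkl","wb"))
p=F["wrist"]["img"][:,312:330].mean((1,2)).round().astype(int);print([(r,int(p[r])) for r in range(285,345,3)],[(r,int(p[r])) for r in range(360,420,3)])
E
python3 edge.py w6.pkl; python3 t2.py w6.pkl
```

```text
tool_pos: [0.6304, -0.224, 0.1004]
tool_rot: [0.004, 0.699, 0.715, -0.001]
contact_force: [-0.3, -6.4, -1.9]
tool_pos: [0.6325, -0.2418, 0.2257]
tool_rot: [0.005, 0.699, 0.715, 0.002]
contact_force: [1.3, -0.6, -1.0]
time: 21.55
tool_pos: [0.629, -0.2396, 0.2161]
tool_rot: [0.0, 0.716, -0.699, -0.002]
contact_force: [0.5, 1.2, -1.2]
gripper_width: 0.416
grasp_force: 61.6
[(285, 43), (288, 52), (291, 66), (294, 65), (297, 54), (300, 61), (303, 108), (306, 113), (309, 41), (312, 59), (315, 80), (318, 88), (321, 82), (324, 80), (327, 62), (330, 48), (333, 49), (336, 48), (339, 46), (342, 48)] [(360, 48), (363, 49), (366, 48), (369, 48), (372, 47), (375, 47), (378, 50), (381, 49), (384, 47), (387, 47), (390, 35), (393, 60), (396, 10), (399, 10), (402, 10), (405, 10), (408, 10), (411, 33), (414, 29), (417, 15)]
top 0 len 24.7 offs [-1.5   2.75  2.5   3.    3.25  3.5   3.25  3.25  3.5   3.75  3.    3.25  3.75  3.25  3.25] g 10.0 slope 1.48 deg/deg 0.42 -> tilt 34.52
top 1 len 24.8 offs [-3.75 -4.   -4.5  -4.25 -3.75 -4.25 -4.25 -3.5  -4.   -4.   -3.5  -4.   -4.25 -4.5  -3.75] g 9.3 slope 0
[... 1368 characters left out ...]
91], [453, 124], [447, 126], [463, 127], [471, 134], [483, 134], [483, 116], [495, 110]]
25 scene [[201.3, 176.3], [171.8, 186.1], [196.6, 162.4], [166.6, 171.9], [189.4, 162.1], [160.6, 171.2]] top [[460.5, 129.1], [457.2, 94.0], [473.4, 122.6], [469.8, 86.3], [496.8, 126.8], [493.0, 91.5]]
30 scene [[202.3, 175.2], [172.5, 185.0], [197.2, 161.2], [167.0, 170.7], [190.7, 163.1], [161.8, 172.2]] top [[457.3, 127.8], [454.0, 92.4], [471.3, 121.4], [467.8, 84.9], [492.7, 126.7], [489.0, 91.3]]
35 scene [[203.1, 173.6], [173.1, 183.6], [197.6, 159.7], [167.3, 169.2], [191.9, 163.7], [162.8, 172.9]] top [[454.5, 126.3], [451.2, 90.5], [469.6, 120.1], [466.0, 83.3], [488.9, 126.4], [485.2, 91.0]]
```

Run:
```python
from h import *
import pickle
s,w,f=pickle.load(open("w2.pkl","rb"))
hsv=cv2.cvtColor(f["img"],cv2.COLOR_RGB2HSV);roi=f["img"][100:155,405:450].min(2)
print("ticket@.09",onz(f,[(430.2,127.7)],.09))
x0,y0=415,103;m=np.zeros((480,640),np.uint8);m[103:152,415:446]=((hsv[103:152,415:446,1]<40)&(f["img"][103:152,415:446].min(2)>105)).astype(np.uint8)
m=cv2.morphologyEx(m,cv2.MORPH_CLOSE,np.ones((9,9)));c=max(cv2.findContours(m,0,2)[0],key=cv2.contourArea);b=cv2.minAreaRect(c);print(b,onz(f,[b[0]],.09))
T=np.array([.624,-.1437,.09]);n=np.array([.0126,-.5734,.819]);X=np.array([1,.022,0]);y=np.cross(n,X)
print("pred quad",proj(f,[T+.035*a*X+.03*b_*y for a,b_ in((-1,-1),(-1,1),(1,1),(1,-1))]).round(1).tolist(),cv2.boxPoints(b).round(1).tolist())
to([.6264,-.2446,.2101])
```

```text
ticket@.09 [[ 0.62638368 -0.14234374  0.09      ]]
((430.0, 128.5), (45.0, 30.0), 90.0) [[ 0.6249156  -0.14191015  0.09      ]]
pred quad [[443.7, 150.9], [420.9, 145.2], [418.0, 106.4], [440.6, 113.7]] [[415.0, 106.0], [445.0, 106.0], [445.0, 151.0], [415.0, 151.0]]
t 21.7 pos [ 0.6294 -0.24    0.2172] toolx yaw -88.6 j [-0.47  0.17  1.5  -0.    1.46  2.64] units [0.038 0.026 0.059]
```

```bash
python3 -m pendant '[[0,[0.035,0.02,0.055],0],[0,[0.035,0.02,0.055],0],[0,[0.035,0.02,0.055],0],[0,[0.035,0.02,0.055],0],[0,[0.035,0.02,0.055],0]]'
python3 - <<'E'
from h import *
import pickle
s=manip.state();F={n:manip.grab_frame(n) for n in("wrist","scene","top")};pickle.dump((s,F),open("w7.pkl","wb"))
to([.6264,-.2446,.2101])
E
python3 edge.py w7.pkl | grep -E "top 0|top 3|scene"; python3 t2.py w7.pkl | grep -E "top 55|top 70|^35|^30"
```

```text
time: 22.2
tool_pos: [0.6277, -0.2447, 0.2121]
tool_rot: [-0.0, 0.715, -0.699, 0.0]
contact_force: [0.0, 0.8, -2.5]
gripper_width: 0.414
grasp_force: 61.5
t 22.35 pos [ 0.6277 -0.2446  0.2121] toolx yaw -88.65 j [-0.48  0.18  1.51  0.    1.45  2.64] units [-0.     0.011  0.017]
top 0 len 24.6 offs [-2.5   2.75  2.75  3.25  3.    2.75  3.5   3.    3.    3.25  3.25  2.75  3.25  3.25  3.25] g 9.9 slope 0.86 deg/deg 0.41 -> tilt 33.07
top 3 len 24.9 offs [0.75 0.75 1.25 1.   1.   1.   1.25 1.25 1.25 1.25 1.5  1.5  1.5  1.75 1.75] g 9.0 slope 2.1 deg/deg 0.48 -> tilt 35.41
scene 0 len 21.0 offs [-3.75 -4.   -4.   -4.   -3.5  -4.   -3.75 -4.   -4.   -4.25 -4.25 -4.   -4.   -4.25 -5.25] g 9.7 slope -2.05 deg/deg -0.24 -> tilt 39.57
scene 1 len 21.5 offs [-0.75 -0.25 -0.75 -0.25 -0.75 -0.75 -0.5  -0.75 -0.5  -1.   -0.75 -0.75 -1.25 -5.75 -4.5 ] g 9.9 slope -1.49 deg/deg -0.25 -> tilt 37.06
scene 2 len 21.3 offs [-1.25 -1.75 -1.25 -1.75 -1.25 -1.75 -1.5  -1.75 -2.25 -1.75 -1.75 -1.5  -1.75 -2.   -1.75] g 11.4 slope -1.17 deg/deg -0.21 -> tilt 36.68
scene 3 len 21.9 offs [1.5  1.5  1.25 1.25 1.5  1.25 1.5  1.5  1.25 1.5  1.25 1.25 1.25 1.25 1.25] g 11.4 slope -0.49 deg/deg -0.21 -> tilt 33.31
top 55 [[497, 86], [479, 94], [468, 90], [454, 94], [455, 99], [464, 98], [467, 91], [474, 106], [471, 120], [459, 127], [468, 130], [471, 135], [476, 135], [485, 127], [485, 117], [497, 111]]
top 70 [[497, 85], [480, 93], [468, 89], [454, 93], [455, 124], [448, 126], [465, 129], [471, 135], [483, 135], [485, 118], [497, 112]]
30 scene [[202.3, 175.6], [172.7, 185.3], [197.2, 161.8], [167.3, 171.1], [190.8, 163.6], [162.0, 172.6]] top [[459.6, 129.6], [456.4, 94.2], [473.7, 123.3], [470.2, 86.8], [494.9, 128.5], [491.3, 93.2]]
35 scene [[203.1, 174.1], [173.3, 183.9], [197.7, 160.2], [167.5, 169.6], [191.9, 164.2], [163.1, 173.3]] top [[456.9, 128.1], [453.7, 92.4], [472.0, 122.0], [468.5, 85.3], [491.1, 128.2], [487.5, 92.9]]
```

The tilt reads about 35° and the pose agrees with the target. I'll hold still.

```bash
python3 -m pendant '[[0,[0,0.008,0.012],0],[0,[0,0.008,0.012],0],[0,[0,0.008,0.012],0],[0,[0,0.008,0.012],0],[0,[0,0.008,0.012],0],[0,[0,0.008,0.012],0],[0,[0,0.008,0.012],0],[0,[0,0.008,0.012],0],[0,[0,0.008,0.012],0],[0,[0,0.008,0.012],0]]' | sed -n 1,4p
python3 -m pendant '[[0,[0,0,0],0],[0,[0,0,0],0],[0,[0,0,0],0],[0,[0,0,0],0],[0,[0,0,0],0],[0,[0,0,0],0],[0,[0,0,0],0],[0,[0,0,0],0],[0,[0,0,0],0],[0,[0,0,0],0]]' | sed -n 1,4p
python3 -m pendant '[[0,[0,0,0],0],[0,[0,0,0],0],[0,[0,0,0],0],[0,[0,0,0],0],[0,[0,0,0],0],[0,[0,0,0],0]]' | sed -n 1,4p
python3 -m pendant '[[0,[0.3,0,-0.1],0],[0,[0.7,0,-0.1],0],[0,[0.9,0,-0.1],0],[0,[0.9,0,-0.1],0]]' | sed -n 1,4p
python3 -c "
from h import *
to([.628,-.375,.108])"
```

```text
time: 23.35
tool_pos: [0.6266, -0.2447, 0.2104]
tool_rot: [0.0, 0.715, -0.699, -0.0]
contact_force: [-0.6, 0.3, -2.2]
time: 24.35
tool_pos: [0.6266, -0.2446, 0.2104]
tool_rot: [0.0, 0.715, -0.699, 0.0]
contact_force: [-0.2, -0.2, -2.5]
time: 24.95
tool_pos: [0.6266, -0.2446, 0.2104]
tool_rot: [0.0, 0.715, -0.699, -0.0]
contact_force: [0.1, 0.3, -3.0]
time: 25.35
tool_pos: [0.6285, -0.3562, 0.2222]
tool_rot: [0.0, 0.714, -0.7, 0.0]
contact_force: [-0.6, 0.7, -2.3]
t 25.35 pos [ 0.6285 -0.3562  0.2222] toolx yaw -88.87 j [-0.62  0.28  1.37 -0.    1.49  2.5 ] units [0.156 0.007 0.952]
```

```bash
python3 -m pendant '[[0,[-0.7,0.42,0],0],[0,[-0.7,0.42,0],0],[0,[-0.7,0.42,0],0]]' | sed -n 2p
python3 -m pendant '[[0,[-0.65,0.42,0.1],0],[0,[-0.65,0.42,0.1],0],[0,[-0.65,0.42,0.3],0],[0,[-0.65,0.42,0.4],0]]' | sed -n 2,4p
python3 -c "
from h import *
to([.525,-.18,.1135])"
```

```text
tool_pos: [0.5732, -0.264, 0.2192]
tool_pos: [0.5238, -0.1915, 0.1733]
tool_rot: [0.0, 0.716, -0.698, -0.0]
contact_force: [0.5, 0.1, -2.2]
t 26.05 pos [ 0.5238 -0.1915  0.1733] toolx yaw -88.55 j [-0.48 -0.06  1.83  0.    1.38  2.63] units [-0.096 -0.013  0.498]
```

```bash
python3 -m pendant '[[0,[0,-0.01,0.25],0],[0,[0,-0.01,0.5],0],[0,[0,-0.01,0.5],0],[0,[-0.1,-0.01,0.5],0],[0,[-0.2,-0.01,0.5],0],[0,[-0.25,-0.01,0.5],0]]' | sed -n 2,4p
python3 -m pendant '[[0,[-0.06,0,0],0],[0,[-0.12,0,0],0],[0,[-0.16,0,0],0]]' | sed -n 2,4p
python3 -m pendant '[[0,[-0.04,0,0],0],[0,[-0.08,0,0],0],[0,[-0.12,0,0],0]]' | sed -n 2,5p
```

```text
tool_pos: [0.5264, -0.1622, 0.1166]
tool_rot: [-0.001, 0.716, -0.698, 0.001]
contact_force: [0.5, -0.2, -1.7]
tool_pos: [0.5272, -0.1482, 0.1189]
tool_rot: [0.002, 0.715, -0.699, 0.007]
contact_force: [-0.2, -11.1, 4.8]
tool_pos: [0.5271, -0.133, 0.1185]
tool_rot: [0.001, 0.715, -0.699, 0.006]
contact_force: [0.9, -10.0, 3.4]
gripper_width: 0.414
```

```bash
python3 -m pendant '[[0,[-0.04,0,0],0],[0,[-0.08,0,0],0],[0,[-0.12,0,0],0],[0,[-0.16,0,0],0],[0,[-0.2,0,0],0]]' | sed -n 2,4p
python3 -m pendant '[[0,[-0.04,0,0],0],[0,[-0.08,0,0],0],[0,[-0.12,0,0],0],[0,[-0.15,0,0],0],[0,[-0.15,0,0],0]]' | sed -n 2,4p
python3 - <<'E'
from h import *
import pickle
s=manip.state();F={n:manip.grab_frame(n) for n in("wrist","scene","top")};pickle.dump((s,F),open("w8.pkl","wb"))
to([.525,-.088,.1135])
E
sed -i 's/edges(31)/edges(3)/;s/(30,32)/(2,4)/;s/(31+ang/(3+ang/' edge.py; python3 edge.py w8.pkl
python3 - <<'E'
from h import *
import pickle
s,F=pickle.load(open("w8.pkl","rb"));p=F["wrist"]["img"][:,312:330].mean((1,2)).round().astype(int)
print([(r,int(p[r])) for r in range(330,450,3)])
r=q2R(s["tool_rot"]);g=np.array(s["tool_pos"])-.024*r[:,2]
for th in(0,5,10):
    t=np.radians(th);z=-r[:,2]*np.cos(t)+r[:,0]*np.sin(t);y=r[:,0]*np.cos(t)+r[:,2]*np.sin(t);print(th,proj(F["wrist"],[g+.026*z+.013*y,g+.026*z-.013*y],s)[:,1])
E
```

```text
tool_pos: [0.5256, -0.108, 0.1174]
tool_rot: [0.001, 0.715, -0.699, 0.005]
contact_force: [-1.5, -7.4, 0.8]
tool_pos: [0.5251, -0.0899, 0.1171]
tool_rot: [0.001, 0.715, -0.699, 0.005]
contact_force: [1.6, -9.0, 0.0]
t 28.4 pos [ 0.5251 -0.09    0.1171] toolx yaw -88.66 j [-0.31 -0.07  1.93 -0.01  1.27  2.81] units [-0.017  0.001  0.03 ]
top 0 len 8.3 offs [-2.    4.   -5.75 -6.   -6.   -5.75 -5.75  6.    5.5  -4.5   6.    6.    5.25  5.25  5.  ] g 2.1 slope 8.94 deg/deg 1.67 -> tilt 8.34
top 1 len 7.7 offs [-6.   -6.   -6.   -6.   -6.   -6.   -6.   -6.   -5.   -5.    5.   -0.25  0.    5.    5.  ] g 0.7 slope 9.94 deg/deg 1.93 -> tilt 8.14
top 2 len 8.9 offs [ 1.    1.5   1.    1.    0.   -0.5  -0.25 -0.5  -1.   -1.25 -1.5  -2.75 -3.25 -3.75 -3.25] g 1.4 slope -20.71 deg/deg 1.71 -> tilt -9.09
top 3 len 8.4 offs [4.75 4.5  3.5  4.25 4.25 4.   3.   2.75 2.5  2.25 2.25 2.   1.75 0.75 0.75] g 4.3 slope -19.17 deg/deg 1.93 -> tilt -6.93
scene 0 len 16.7 offs [-6.   -6.   -6.   -4.5  -4.75 -4.5  -4.5  -4.    0.    5.5   5.25  1.75 -3.25 -3.   -3.25] g 2.4 slope 7.44 deg/deg -0.49 -> tilt -
[... 312 characters left out ...]
-> tilt -2.31
scene 3 len 17.0 offs [ 5.25  5.    5.5   5.5   5.5   5.75  6.    6.    5.25  5.75  5.75  6.    6.   -1.5  -1.25] g 6.9 slope 2.85 deg/deg -0.47 -> tilt -3.12
[(330, 14), (333, 11), (336, 10), (339, 12), (342, 9), (345, 12), (348, 14), (351, 35), (354, 39), (357, 47), (360, 54), (363, 56), (366, 57), (369, 56), (372, 57), (375, 57), (378, 57), (381, 56), (384, 57), (387, 56), (390, 56), (393, 57), (396, 55), (399, 56), (402, 56), (405, 56), (408, 56), (411, 55), (414, 53), (417, 26), (420, 14), (423, 11), (426, 9), (429, 12), (432, 12), (435, 12), (438, 10), (441, 12), (444, 12), (447, 10)]
0 [349.82355825 417.55603625]
5 [341.2522798 414.3562403]
10 [332.75215265 410.36347638]
```

```bash
python3 -m pendant '[[0,[0.15,0,0],0],[0,[0.3,0.05,0],0],[0,[0.3,0.1,-0.3],0],[0,[0.3,0.1,-0.7],0],[0,[0.3,0.1,-0.9],0],[0,[0.3,0.1,-0.9],0]]' | sed -n 2,4p
python3 -m pendant '[[0,[-0.5,0.4,0],-0.042],[0,[-0.5,0.4,0],-0.042],[0,[-0.5,0.4,0],-0.042],[0,[-0.5,0.4,0],-0.042]]' | sed -n 2,4p
python3 - <<'E'
from h import *
import pickle
s,f=pickle.load(open("w3.pkl","rb"));P=onz(f,[(272,161),(358,161),(360,244),(274,247)],.01,s);print(P,P.mean(0))
to([.418,.006,.2])
s=manip.state();F={n:manip.grab_frame(n) for n in("wrist","scene","top")};pickle.dump((s,F),open("w9.pkl","wb"))
E
python3 edge.py w9.pkl
```

```text
tool_pos: [0.5149, -0.1244, 0.229]
tool_rot: [-0.002, 0.715, -0.699, 0.005]
contact_force: [0.7, -0.2, -1.3]
tool_pos: [0.4622, -0.0643, 0.2213]
tool_rot: [0.0, 0.76, -0.65, -0.0]
contact_force: [-0.1, -0.6, -2.5]
[[ 0.37005802  0.04327902  0.01      ]
 [ 0.45370044  0.05659508  0.01      ]
 [ 0.47200939 -0.02740323  0.01      ]
 [ 0.38249613 -0.04505289  0.01      ]] [0.41956599 0.0068545  0.01      ]
t 29.4 pos [ 0.4622 -0.0643  0.2213] toolx yaw -81.04 j [-0.3  -0.34  1.98 -0.    1.5   2.69] units [-0.636  0.273  0.178]
top 0 len 9.0 offs [ 5.5   4.5   4.25  4.    3.75  2.75  1.75  1.5   0.5   0.25  0.   -0.25 -1.25 -6.   -5.75] g 3.8 slope -44.28 deg/deg 1.22 -> tilt -33.39
top 1 len 8.1 offs [ 0.75 -2.75 -1.25 -3.5  -5.75 -4.   -4.    5.5  -4.   -2.25  2.    6.    6.    6.    6.  ] g 0.5 slope -13.92 deg/deg 1.52 -> tilt -6.16
top 2 len 9.6 offs [-6.   -6.   -6.   -6.   -6.   -0.25  2.5  -3.5  -3.25  0.75  1.   -2.5   2.25  2.25 -2.75] g 0.6 slope 9.67 deg/deg 1.45 -> tilt 9.68
top 3 len 8.8 offs [-0.25 -0.5   0.   -1.   -1.5  -1.75 -2.   -2.5  -2.75 -2.75  6.    6.    6.    6.    6.  ] g 5.1 slope -27.65 deg/deg 1.74 -> tilt -12.87
scene 0 len 18.9 offs [-6.   -6.   -6.   -6.   -6.   -6.   -6.   -5.5  -5.75 -5.5  -5.5  -5.   -5.25 -4.75 -5.  ] g 9.8 slope 3.78 deg/deg -0.65 -> tilt -2.84
scene 1 len 19.1 offs [ 2.25  2.5   2.75  3.    2.75  2.75  3.    3.    3.25  3.5   3.25  3.5   3.5   3.75 -0.25] g 10.1 slope 4.08 deg/deg -0.67 -> tilt -3.1
scene 2 len 19.2 offs [0.5  0.75 0.75 1.   0.75 1.   1.25 2.25 3.5  5.   5.75 6.   6.   2.75 2.75] g 7.8 slope 7.28 deg/deg -0.62 -> tilt -8.72
scene 3 len 19.4 offs [-5.5  -4.25 -4.25 -4.25 -4.25 -3.75 -4.   -4.    3.5  -0.25  0.5   5.75 -4.75 -4.75  5.  ] g 0.9 slope -1.98 deg/deg -0.64 -> tilt 6.09
```

```bash
python3 -m pendant '[[0,[-0.63,0.27,0],0],[0,[-0.63,0.27,0],0],[0,[-0.63,0.27,0.3],0],[0,[-0.63,0.27,0.6],0],[0,[-0.63,0.27,0.6],0]]' | sed -n 2,4p
python3 -c "
from h import *
to([.419,.007,.096])"
```

```text
tool_pos: [0.4155, 0.0053, 0.145]
tool_rot: [0.003, 0.76, -0.65, -0.005]
contact_force: [-0.2, 0.2, -3.2]
t 30.05 pos [0.4155 0.0053 0.145 ] toolx yaw -81.12 j [-0.17 -0.41  2.16 -0.    1.4   2.82] units [-0.008 -0.036  0.408]
```

```bash
python3 -m pendant '[[0,[-0.005,0,0.2],0],[0,[-0.005,0,0.36],0],[0,[-0.005,0,0.36],0],[0,[-0.005,0,0.36],0]]' | sed -n 2,4p
python3 -m pendant '[[0,[0,0,0.03],0],[0,[0,0,0.06],0],[0,[0,0,0.06],0]]' | sed -n 2,4p
```

```text
tool_pos: [0.4199, 0.005, 0.1087]
tool_rot: [-0.0, 0.76, -0.65, 0.0]
contact_force: [1.0, 0.6, -2.0]
tool_pos: [0.419, 0.0054, 0.1003]
tool_rot: [-0.0, 0.76, -0.65, 0.0]
contact_force: [-0.5, 0.2, -1.8]
```

```bash
python3 -c "
from h import *
to([.419,.007,.092])"
```

```text
t 30.75 pos [0.419  0.0054 0.1003] toolx yaw -81.1 j [-0.17 -0.36  2.2   0.    1.3   2.82] units [-0.013 -0.002  0.069]
```

```bash
python3 -m pendant '[[0,[-0.012,0,0.02],0],[0,[-0.012,0,0.04],0],[0,[-0.012,0,0.04],0]]' | sed -n 2,4p
python3 -m pendant '[[0,[0,0,0.02],0],[0,[0,0,0.04],0],[0,[0,0,0.04],0]]' | sed -n 2,4p
python3 -m pendant '[[0,[0,0,0.02],0],[0,[0,0,0.02],0],[0,[0,0,0.02],0]]' | sed -n 2,4p
```

```text
tool_pos: [0.4183, 0.007, 0.0948]
tool_rot: [0.0, 0.76, -0.65, -0.0]
contact_force: [0.6, -0.2, -2.0]
tool_pos: [0.4192, 0.0066, 0.0924]
tool_rot: [0.0, 0.76, -0.65, -0.0]
contact_force: [-4.4, -0.4, 9.3]
tool_pos: [0.4195, 0.0064, 0.0923]
tool_rot: [0.001, 0.76, -0.65, -0.0]
contact_force: [-9.9, -0.5, 21.3]
```

```bash
python3 -m pendant '[[0,[0,0,0.01],0],[0,[0,0,0.01],0],[0,[0,0,-0.03],0],[0,[0,0,-0.03],0]]' | sed -n 2,4p
python3 -m pendant '[[1,[0,0,0],0],[1,[0,0,0],0],[1,[0,0,0],0],[1,[0,0,0],0],[1,[0,0,0],0]]'
python3 -m pendant '[[1,[0,0,-0.2],0],[1,[0,0,-0.5],0],[1,[0,0,-0.9],0],[1,[0,0,-0.9],0]]' | sed -n 2,5p
python3 - <<'E'
from h import *
import pickle
s=manip.state();F={n:manip.grab_frame(n) for n in("wrist","scene")};pickle.dump((s,F),open("w10.pkl","wb"))
w=F["wrist"];to([0,0,0])
g=cv2.cvtColor(w["img"],cv2.COLOR_RGB2GRAY)
print("handle top pred",proj(w,[[.4185,.0066,.142]],s), "pad pred",proj(w,[[.419,.007,.01]],s))
f=F["scene"];print("scene pred handle",proj(f,[[.4185,.0066,.142],[.4185,.0066,.04]]))
u=proj(f,[[.4185,.0066,.10]])[0];G=cv2.cvtColor(f["img"],cv2.COLOR_RGB2GRAY)
for z in(.13,.11,.09,.07,.05):
    u=proj(f,[[.4185,.0066,z]])[0];r=int(round(u[1]));row=G[r,int(u[0])-22:int(u[0])+22].astype(int);print(z,u.round(1),row.tolist())
E
```

```text
tool_pos: [0.4195, 0.0067, 0.0925]
tool_rot: [-0.001, 0.76, -0.65, 0.001]
contact_force: [-0.2, 0.9, -1.3]
time: 32.55
tool_pos: [0.4186, 0.0068, 0.0915]
tool_rot: [0.0, 0.76, -0.65, -0.0]
contact_force: [0.9, 0.0, 0.4]
gripper_width: 1.005
grasp_force: 0.0
tool_pos: [0.4226, 0.0062, 0.2074]
tool_rot: [-0.004, 0.76, -0.65, 0.006]
contact_force: [0.1, 0.2, 1.3]
gripper_width: 0.997
t 33.05 pos [0.4197 0.0067 0.2013] toolx yaw -81.09 j [-0.16 -0.46  2.1   0.    1.5   2.82] units [-0.488  3.47   1.665]
handle top pred [[328.25974143 261.10795972]] pad pred [[326.72000969 215.64829932]]
scene pred handle [[328.34473364 196.08178591]
 [328.06242952 237.60953778]]
0.13 [328.3 201.3] [201, 205, 204, 205, 204, 203, 201, 181, 130, 71, 45, 46, 51, 60, 70, 83, 87, 88, 88, 83, 75, 64, 55, 51, 44, 45, 40, 45, 48, 77, 129, 174, 192, 194, 195, 195, 196, 193, 192, 193, 192, 193, 191, 192]
0.11 [328.3 209.8] [202, 201, 200, 199, 199, 199, 200, 198, 180, 129, 77, 61, 60, 60, 61, 61, 61, 62, 63, 62, 62, 62, 61, 62, 62, 62, 63, 61, 65, 99, 152, 185, 196, 195, 192, 191, 192, 194, 192, 191, 191, 190, 191, 194]
0.09 [328.2 218. ] [178, 176, 170, 161, 151, 143, 140, 135, 119, 90, 64, 60, 58, 60, 60, 61, 61, 64, 63, 63, 63, 63, 61, 62, 60, 61, 61, 61, 67, 110, 158, 179, 181, 180, 179, 179, 180, 181, 181, 183, 182, 182, 178, 177]
0.07 [328.1 226. ] [109, 125, 144, 164, 171, 173, 176, 174, 157, 118, 76, 61, 59, 60, 59, 61, 62, 63, 64, 61, 63, 60, 54, 47, 43, 46, 57, 60, 71, 115, 165, 184, 186, 184, 181, 182, 180, 184, 189, 193, 193, 192, 191, 192]
0.05 [328.1 233.8] [199, 201, 203, 202, 198, 188, 174, 159, 138, 101, 70, 60, 59, 59, 60, 60, 61, 64, 61, 63, 61, 61, 61, 60, 60, 62, 62, 60, 65, 80, 102, 114, 125, 140, 158, 171, 179, 184, 190, 189, 186, 185, 183, 183]
```

```bash
python3 -m pendant '[[1,[0,0,-0.5],0],[1,[0.9,0.3,-0.8],0],[1,[0.9,0.3,-0.8],0],[1,[0.9,0.3,-0.8],0],[1,[0.9,0.3,-0.8],0]]' | sed -n 2,4p
python3 -m pendant '[[1,[0.95,0.3,0],0],[1,[0.95,0.3,0],0],[1,[0.95,0.3,0],0],[1,[0.95,0.3,0],0]]' | sed -n 2,4p
python3 -m pendant '[[1,[0.95,0.3,0],0],[1,[0.95,0.3,0],0],[1,[0.95,0.3,0],0],[1,[0.95,0.3,0],0]]' | sed -n 2,4p
python3 - <<'E'
from h import *
import pickle
f0=pickle.load(open("top.pkl","rb"));g0=pickle.load(open("scene.pkl","rb"))
f=manip.grab_frame("top");g=manip.grab_frame("scene");pickle.dump((f,g),open("w11.pkl","wb"))
for nm,a,b in(("top",f0,f),("scene",g0,g)):
    for o,X,h in(("tub",(.433,-.213,.06),14),("tumbler",(.4176,.2212,.13),20),("rib",(.41,.1045,.008),14),("knife",(.42,-.101,.008),18)):
        u=proj(a,[X])[0].astype(int);t=a["img"][u[1]-h:u[1]+h,u[0]-h:u[0]+h]
        S=b["img"][u[1]-h-8:u[1]+h+8,u[0]-h-8:u[0]+h+8]
        r=cv2.minMaxLoc(cv2.matchTemplate(S,t,cv2.TM_CCOEFF_NORMED));print(nm,o,round(r[1],3),np.array(r[3])-8)
G=cv2.GaussianBlur(cv2.cvtColor(f["img"],cv2.COLOR_RGB2GRAY),(3,3),0)
# pad and scanner
m=np.zeros((480,640),np.uint8);m[215:290,305:385]=(G[215:290,305:385]<22).astype(np.uint8)
c=max(cv2.findContours(m,0,2)[0],key=cv2.contourArea);b=cv2.minAreaRect(c);print("pad",b,onz(f,[b[0]],.01))
m[:]=0;m[215:290,305:385]=((G[215:290,305:385]>45)&(G[215:290,305:385]<110)&(np.ptp(f["img"][215:290,305:385].astype(int),axis=2)<22)).astype(np.uint8)
n,_,st,ce=cv2.connectedComponentsWithStats(m);k=[(st[i].tolist(),ce[i].round(1).tolist()) for i in range(1,n) if st[i,4]>40];print(k)
print("pred handle top",proj(f,[[.4185,.0066,.142]]),"head top",proj(f,[[.4185,.0066,.038]]))
print("front row",[int(x) for x in G[165,425:452]],"pred corner",proj(f,[[.5641,-.1722,.054]]))
E
```

```text
tool_pos: [0.3995, -0.1074, 0.2954]
tool_rot: [0.0, 0.758, -0.652, -0.0]
contact_force: [0.1, -0.2, -0.0]
tool_pos: [0.3812, -0.2242, 0.2929]
tool_rot: [-0.0, 0.759, -0.651, -0.002]
contact_force: [-0.2, 1.0, -0.3]
tool_pos: [0.364, -0.3418, 0.2938]
tool_rot: [-0.001, 0.759, -0.651, -0.002]
contact_force: [0.1, -0.2, -0.1]
top tub 0.809 [0 0]
top tumbler 0.992 [0 0]
top rib 0.897 [0 0]
top knife 0.714 [1 8]
scene tub 0.979 [0 0]
scene tumbler 0.986 [0 0]
scene rib 0.998 [0 0]
scene knife 0.824 [ 1 -1]
pad ((333.013427734375, 247.0906219482422), (16.393749237060547, 35.5101318359375), 10.007979393005371) [[0.42730687 0.03024695 0.01      ]]
[([335, 226, 32, 14, 46], [354.7, 229.5]), ([337, 230, 31, 38, 743], [352.7, 249.1])]
pred handle top [[351.67340865 242.41861975]] head top [[346.85399534 249.85504955]]
front row [100, 101, 102, 101, 102, 103, 103, 103, 104, 103, 101, 99, 99, 99, 98, 99, 100, 103, 110, 118, 123, 125, 125, 125, 125, 126, 126] pred corner [[443.25542537 167.72612809]]
```

```bash
python3 - <<'E'
from h import *
import pickle
f0=pickle.load(open("top.pkl","rb"));g0=pickle.load(open("scene.pkl","rb"));f,g=pickle.load(open("w11.pkl","rb"))
for a,b,box in((f0,f,(200,295,385,425)),(g0,g,(205,250,255,325))):
    for q in(a,b):
        y,y2,x,x2=box;h=cv2.cvtColor(q["img"],cv2.COLOR_RGB2HSV)[y:y2,x:x2];m=(h[...,0]<14)&(h[...,1]>130)
        Y,X=np.nonzero(m);print(len(X),(X.mean()+x).round(1),(Y.mean()+y).round(1))
E
python3 -c "
from plant import manip
print(manip.state()['time']);print(manip.job_done())"
```

```text
462 403.0 254.5
510 403.4 254.3
171 296.0 226.3
184 296.0 226.0
34.45
the job is handed in; nothing more can be done
None
```

The job is handed in at about 34 s: the carrier is home in the detent, the ticket was scanned by holding still for about 2.5 s with the tilt reading close to the 35° slope and the window near 7 cm off, and the scanner is standing upright mid-pad with the other items where they were.

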